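# Check the UV lamps and start the cure

## Task

Click the switch of every UV lamp on the bench: each lamp whose switch stays in goes on the curing station's window, standing upright and centred over one of the model parts, one lamp to a part, and each whose switch springs back goes into the repairs tray. When all the lamps are sorted, twist the station's start switch clockwise to its stop and let it spring back; do not knock over or shove away the bottles, jars, cup and tape.

Things in the scene. Friction and masses are not known exactly. Their poses are not given: they have to be found in the camera images.
- lamp_a_mid (a point): Pocket UV lamp standing on its lens, switch up; all look alike. Point on its axis, 49 mm above the foot; z along the lamp, upward. Lens head 50 mm diameter up to 26 mm above the foot, then tapering; straight barrel 38 mm diameter from 35 to 98 mm (grip here); on top the round rubber switch, 20 mm diameter, its top 110 mm above the foot when out. 0.18 kg. None if absent.
- lamp_a_switch (a joint): How far this lamp's push switch is in (m): 0 = out (off), 0.007 = end of travel. Push straight down, 3 to 4 N, to the end. A sound one snaps over a hump half-way and stays in at 0.007 when let go (lit; it stays in if pushed again). A worn one does not latch: let go, it springs out to about 0.002.
- lamp_b_mid (a point): Pocket UV lamp standing on its lens, switch up; all look alike. Point on its axis, 49 mm above the foot; z along the lamp, upward. Same sizes as lamp_a; None if absent.
- lamp_b_switch (a joint): How far this lamp's push switch is in (m): 0 = out (off), 0.007 = end of travel. Sound: stays at 0.007 after a push; worn: springs out to about 0.002.
- lamp_c_mid (a point): Pocket UV lamp standing on its lens, switch up; all look alike. Point on its axis, 49 mm above the foot; z along the lamp, upward. Same sizes as lamp_a; None if absent.
- lamp_c_switch (a joint): How far this lamp's push switch is in (m): 0 = out (off), 0.007 = end of travel. Sound: stays at 0.007 after a push; worn: springs out to about 0.002.
- lamp_d_mid (a point): Pocket UV lamp standing on its lens, switch up; all look alike. Point on its axis, 49 mm above the foot; z along the lamp, upward. Same sizes as lamp_a; None if absent.
- lamp_d_switch (a joint): How far this lamp's push switch is in (m): 0 = out (off), 0.007 = end of travel. Sound: stays at 0.007 after a push; worn: springs out to about 0.002.
- lamp_e_mid (a point): Pocket UV lamp standing on its lens, switch up; all look alike. Point on its axis, 49 mm above the foot; z along the lamp, upward. Same sizes as lamp_a; None if absent.
- lamp_e_switch (a joint): How far this lamp's push switch is in (m): 0 = out (off), 0.007 = end of travel. Sound: stays at 0.007 after a push; worn: springs out to about 0.002.
- lamp_f_mid (a point): Pocket UV lamp standing on its lens, switch up; all look alike. Point on its axis, 49 mm above the foot; z along the lamp, upward. Same sizes as lamp_a; None if absent.
- lamp_f_switch (a joint): How far this lamp's push switch is in (m): 0 = out (off), 0.007 = end of travel. Sound: stays at 0.007 after a push; worn: springs out to about 0.002.
- station: The UV curing station, a white low box fixed to the bench, 220 mm (x) by 310 mm (y), 45 mm tall, flat on top. Origin at the centre of its underside. Its top is a clear window, except for the 105 mm strip at its -y end with the start switch. Under the window lie three grey resin-coated model parts.
- part_0 (a point): Point on the top surface of the station's window straight above a small tank hull, about 30 mm across, that lies under it. The three points are 95 to 105 mm apart.
- part_1 (a point): Point on the top surface of the station's window straight above a small aeroplane, about 30 mm across, that lies under it.
- part_2 (a point): Point on the top surface of the station's window straight above a small bust on a round base, about 30 mm across, that lies under it.
- knob_grip (a point): The station's black start switch, a bar-shaped rotary knob on the strip beside the window. The point is on its axis (vertical), at mid-height of the bar, 64 mm above the bench. The bar is 42 mm long, 12 mm wide and 24 mm tall; its length is the point's x axis, which turns with it.
- start_knob (a joint): Angle of the start switch (rad): 0 at rest, with the bar along the station's x; it turns clockwise seen from above to a hard stop at 1.2. A spring (0.11 N m at the stop) turns it back to 0 when it is let go.
- tray_mid (a point): The repairs tray, a shallow steel tray on the bench: 170 mm (its x) by 200 mm (its y) outside, walls 4 mm thick and 28 mm high. The point is at the centre of its inner floor, 5 mm above the bench.
- paint_jar: Bystander: a small glass paint jar, 40 mm diameter, 50 mm tall, standing among the lamps. Origin at the centre of its underside.
- glue_jar: Bystander: a small amber jar, 38 mm diameter, 55 mm tall, near the tray. Origin at the centre of its underside.
- mix_cup: Bystander: a white paper mixing cup, 52 mm diameter, 55 mm tall. Origin at the centre of its underside.
- thinner: Bystander: a white plastic bottle, 60 mm diameter, 150 mm tall. Origin at the centre of its underside.
- tape_roll: Bystander: a roll of masking tape lying flat, 70 mm diameter, 18 mm tall. Origin at the centre of its underside.
Mind the look-alikes: they are no part of the job. What is shaped like the part that bears lamp_f_mid but brown or yellow is not meant. What is shaped like the part that bears lamp_b_mid but purple is not meant.

How it is judged:
By the outcome, as a careful person would: the job done as asked, in the order asked, and still so for the second after the job is handed in, with the robot touching nothing.
Of lamp_a, lamp_b, lamp_c, lamp_d, lamp_e, lamp_f only 4 to 6 are there at a start; the rules pass over those that are not, and their reading is None.
At some moment in a run one of lamp_a, lamp_b, lamp_c, lamp_d, lamp_e, lamp_f may be knocked a few centimetres aside while the robot is not near it.
It also fails if it takes over 210 s, if anything falls off the work surface, if the arm or the gripper's body presses on something with over 40 N, if the wrist force passes 120 N, or if a joint passes its speed limit or range.

## Robot

A 7-joint arm with a two-finger parallel gripper is mounted at the origin on the work surface. World frame = base frame: x ahead of the robot, y to its left, z up, the work surface at z = 0. Lengths are in m, angles in rad, forces in N, time in s.
With the tool pointing down it reaches from about 0.4 to 0.85 m from the base axis. Payload 4.5 kg.
Tool frame: the origin (TCP) lies midway between the tips of the shut fingers; the grasp point (between the pads) lies 19 mm behind it; x points along the fingers, y is the direction in which the jaws open and shut, and the axes are right-handed (so a half turn about x gives the same grasp; the last joint's range is limited). The gripper opens to 88 mm and grips with 3 to 60 N. Pads are 18 mm wide; open, the fingers measure 123 mm over their backs; the gripper's body (75 mm by 187 mm) begins 45 mm behind the grasp point.
Start: joints at [-1.199, 0.689, -0.195, 1.565, 0.157, 0.902, -0.215], TCP at [0.207, 0.59, 0.239] pointing down, gripper open.
Joint ranges: [-3.01, 3.01], [-0.46, 2.08], [-1.47, 1.51], [0.13, 2.56], [-1, 4.14], [0.04, 2.09], [-2.66, 2.66]. Speed limits (rad/s): [2.57, 2.57, 3.14, 3.14, 3.14, 3.14, 3.14].

## Interface

Orientations are given as a unit quaternion [x, y, z, w].
In Python, from plant import r gives the robot as it stands.
- The arm moves only by the tool arm_command, never from a script. Its argument "plan" is a list of rows, each a list of 5 numbers: the finger opening in m, from 0 to 0.0881, then the shift along the tool's x, y, z in m, then the turn about the tool's x in rad. In form: [[grip, dx, dy, dz, roll], ...]. A call has 1 to 12 rows; each row shifts and turns the commanded pose from where the row before left it, along the tool's axes as they then stand; what a row does not reach is not made up. A row lasts 1/8 s, in which the tool goes at most 62.5 mm and 10.7 degrees, less where a joint would pass 70% of its speed; a pose out of reach is approached as far as the arm can. A call is refused whole if a number of a shift passes 0.0625 or a number of a turn 0.188, either way. A call with a gripper value outside its range is refused whole. The fingers move at their own pace and stop on an object; "force" is the grip in N (left out, the last holds). Time passes only in rows, so rows that do not move let the fingers close. It gives the time, the measured TCP pose, the force and the opening at its end, in the units of the state.
- r.get_state(): the state, without advancing time (a new reading comes with each control period).
- r.snapshot(name): name is "scene" or "top"; returns (picture, depth): 480x640x3 uint8, red, green, blue; 480x640 float32, m along the optical axis (not along the pixel's ray), 0 where there is no reading.
- r.calibration(name): a dict with "fx", "fy", "cx", "cy" (pixels), "k1" (the pictures are not rectified: a ray, as slopes to the right and down, at radius r is drawn at 1 + k1 r^2 times it, then the intrinsics apply), "eye" and "orientation" of the camera in the world. Camera axes: x right, y down, z forward; pixel columns grow to the right and rows downward; lengths in m; the calibration is good to about 2 mm. A picture is of the moment at which its call begins. calibration takes no time and is no camera call.
- r.finish_job(): hands the job in, once; it reports no verdict.
The state is a dict: "clock": time; "q": joint angles; "qd": joint speeds; "joint_torque": joint torques, N m; "tool_pos": TCP position; "eef_rot": TCP orientation; "contact_force": force on the tool from outside, world axes, zero at the start; "moment": the same for the moment, N m; "opening": opening from 0.0 (shut) to 1.0 (fully open).
Only numpy, scipy, OpenCV 4.12 (cv2) and the standard library are available. Lean on these libraries where they do the work, as an engineer would, in place of code of your own. Each camera call takes 0.05 s, during which the arm holds its last target.

## Working session

There is one attempt and no reset: what is moved stays moved. The work goes in short steps, Python scripts to look and compute and a tool call to move; the robot and the scene stay as the last step left them, time stands still between calls to the robot, and variables do not carry over. Pictures are saved under pics/ and viewed, and the job is handed in when it is done.

Besides the shell and the picture viewer there is one more tool, called after "Call:" as name([rows], argument=value, ...), one row to a line, values as JSON. arm_command: Moves the arm, as the interface text tells. Its arguments: {"type":"object","properties":{"plan":{"type":"array","items":{"type":"array","items":{"type":"number"}}},"force":{"type":"number"}},"required":["plan"]}

```bash
mkdir -p pics; ls; cat > h.py <<'E'
from plant import r
import numpy as np, cv2
from scipy.spatial.transform import Rotation as R
def snap(n,f):
    p,d=r.snapshot(n); cv2.imwrite('pics/'+f+'.png',p[:,:,::-1]); np.savez('pics/'+f+'.npz',p=p,d=d); return p,d
def cloud(n,d):
    c=r.calibration(n); K=np.array([[c['fx'],0,c['cx']],[0,c['fy'],c['cy']],[0,0,1]])
    v,u=np.mgrid[0:480,0:640]; pts=np.stack([u,v],-1).reshape(-1,1,2).astype(np.float64)
    s=cv2.undistortPoints(pts,K,np.array([c['k1'],0,0,0,0.])).reshape(480,640,2)
    P=np.dstack([s[...,0]*d,s[...,1]*d,d])
    W=P@R.from_quat(c['orientation']).as_matrix().T+np.array(c['eye']); W[d==0]=np.nan
    return W
E
python3 - <<'E'
from h import *
for n in('scene','top'):
    print(r.calibration(n)); snap(n,n+'0')
print(r.get_state())
E
```

```text
pics
{'fx': 504.21548996332257, 'fy': 504.21548996332257, 'cx': 315.30335092200465, 'cy': 228.10696929440363, 'k1': 0.03752193848090022, 'eye': array([1.21710199, 0.48821443, 0.89003382]), 'orientation': array([ 0.41821009,  0.81073978, -0.36549983, -0.18496272])}
{'fx': 607.4607771231151, 'fy': 607.4607771231151, 'cx': 316.61571538008747, 'cy': 232.609160307163, 'k1': -0.08820990340728901, 'eye': array([ 0.13930691, -0.01169326,  1.77296294]), 'orientation': array([-0.66386585,  0.74037549, -0.07680057,  0.07230455])}
{'clock': 0.1, 'q': array([-1.19921134,  0.6898641 , -0.19453601,  1.56618686,  0.15730354,
        0.90251476, -0.2151209 ]), 'qd': array([ 0.00036252, -0.00216202, -0.00095393, -0.00369754,  0.00055401,
        0.00105579,  0.00026813]), 'joint_torque': array([-3.28386923e-03, -5.28503609e+01, -1.27161250e+00, -1.53838867e+01,
       -5.26147429e-02,  2.02997646e-03,  3.36422397e-05]), 'tool_pos': array([0.20697773, 0.58915872, 0.23802729]), 'eef_rot': array([ 0.11827956,  0.69710401, -0.11939234,  0.69699456]), 'contact_force': array([-0.06812367, -0.51535195, -1.10369363]), 'moment': array([-0.06766454,  0.03588552, -0.02472246]), 'opening': 1.0025912004946516}
```

View pics/scene0.png

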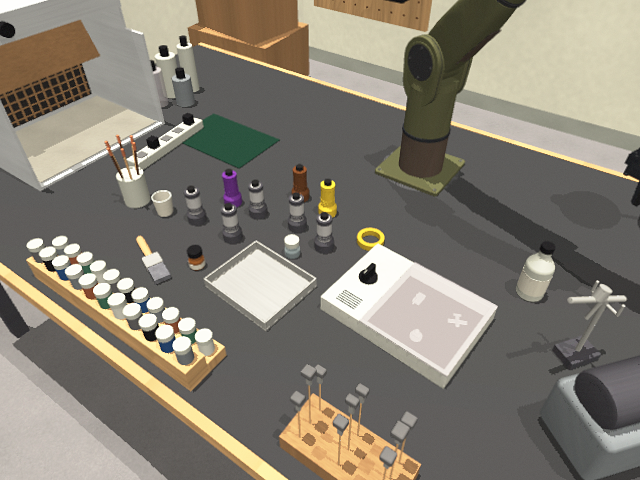

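View pics/top0.png

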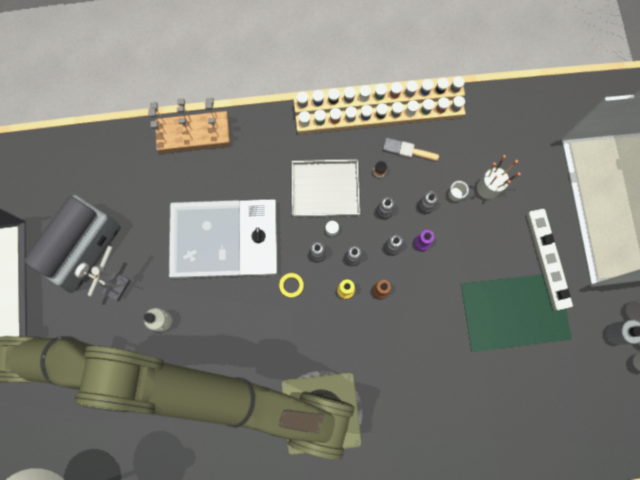

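The scene view shows five grey lamps at about (194,204), (231,222), (257,198), (297,210) and (324,230). The purple, yellow and brown ones are decoys. In the top view the same lamps are at (317,251), (354,255), (395,244), (387,207) and (430,201). The station is around (222,238) with its knob at (258,236), the tray is at (325,188), and a white paint jar at (332,228) sits among the lamps.

```bash
python3 - <<'E'
from h import *
for n in('top','scene'):
    z=np.load(f'pics/{n}0.npz'); W=cloud(n,z['d']); p=z['p']
    print(n,'bench z',np.nanmedian(W[...,2][(W[...,0]>.3)&(W[...,0]<.7)&(abs(W[...,1])<.3)]))
    reg=(W[...,0]>.2)&(W[...,0]<.95)&(W[...,1]>-.5)&(W[...,1]<.6)
    if n=='top':
        m=(reg&(W[...,2]>.085)&(W[...,2]<.125)).astype(np.uint8)
        k,l,st,c=cv2.connectedComponentsWithStats(m)
        for i in range(1,k):
            if st[i,4]<15: continue
            q=W[l==i]; print(st[i,4],c[i].round(),((q.min(0)+q.max(0))/2).round(3),q.mean(0).round(4),q[:,2].max().round(3),p[l==i].mean(0).round())
        for nm,(u,v) in dict(stTL=(172,205),stTR=(275,203),stBL=(171,275),stBR=(275,272),knob=(258,236),trayc=(325,188),jar=(332,228),glue=(380,169),cup=(459,191),tape=(291,274),thin=(153,319),p1=(207,226),p2=(190,256),p3=(222,253)).items(): print(nm,W[v,u].round(3))
        np.save('topW.npy',W)
    else:
        for nm,(u,v) in dict(p1=(419,298),p2=(456,320),p3=(416,336),knob=(371,268)).items(): print(nm,W[v,u].round(3))
im=cv2.imread('pics/top0.png')
cv2.imwrite('pics/topz.png',cv2.resize(im[140:310,160:460],None,fx=2.66,fy=2.66,interpolation=cv2.INTER_CUBIC))
im=cv2.imread('pics/scene0.png')
cv2.imwrite('pics/scz.png',cv2.resize(im[220:390,270:510],None,fx=3.3,fy=3.3,interpolation=cv2.INTER_CUBIC))
E
```

```text
top bench z 0.003962843664970017
125 [427.  85.] [ 0.91  -0.418  0.102] [ 0.9083 -0.4171  0.1033] 0.119 [208. 210. 204.]
114 [442.  84.] [ 0.91  -0.467  0.103] [ 0.9075 -0.4653  0.1031] 0.12 [213. 214. 206.]
122 [411.  87.] [ 0.909 -0.371  0.1  ] [ 0.9076 -0.3695  0.1037] 0.115 [209. 211. 203.]
15 [453.  84.] [ 0.906 -0.498  0.1  ] [ 0.9062 -0.4985  0.0992] 0.113 [158. 159. 148.]
127 [396.  88.] [ 0.909 -0.326  0.1  ] [ 0.9072 -0.3255  0.1043] 0.115 [214. 213. 203.]
124 [380.  90.] [ 0.908 -0.279  0.101] [ 0.907  -0.2778  0.1036] 0.116 [210. 212. 204.]
119 [349.  93.] [ 0.91  -0.183  0.101] [ 0.9067 -0.1835  0.104 ] 0.116 [212. 213. 206.]
123 [365.  92.] [ 0.909 -0.232  0.101] [ 0.9063 -0.2309  0.104 ] 0.117 [215. 216. 208.]
121 [333.  95.] [ 0.908 -0.137  0.1  ] [ 0.9064 -0.1363  0.1039] 0.114 [208. 210. 203.]
118 [318.  96.] [ 0.908 -0.091  0.102] [ 0.9062 -0.0901  0.104 ] 0.118 [208. 210. 206.]
123 [302.  98.] [ 0.909 -0.043  0.102] [ 0.9057 -0.0429  0.104 ] 0.118 [208. 210. 203.]
157 [431. 198.] [ 0.564 -0.378  0.101] [ 0.563  -0.3767  0.101 ] 0.117 [115. 116. 116.]
144 [387. 203
[... 540 characters left out ...]
02] [ 0.3365 -0.1081  0.1017] 0.118 [197. 198.  95.]
157 [383. 287.] [ 0.325 -0.209  0.102] [ 0.3249 -0.2087  0.1017] 0.116 [132.  95.  70.]
251 [156. 319.] [0.304 0.431 0.105] [0.3019 0.4233 0.1043] 0.125 [182. 185. 168.]
stTL [0.639 0.374 0.043]
stTR [0.618 0.07  0.018]
stBL [0.429 0.387 0.052]
stBR [0.407 0.088 0.046]
knob [0.512 0.126 0.069]
trayc [ 0.652 -0.084  0.004]
jar [ 0.517 -0.089  0.045]
glue [ 0.678 -0.25   0.055]
cup [ 0.598 -0.486  0.008]
tape [0.399 0.044 0.026]
thin [0.299 0.421 0.146]
p1 [0.562 0.273 0.051]
p2 [0.479 0.329 0.047]
p3 [0.479 0.236 0.042]
scene bench z 0.005224076038371772
p1 [0.504 0.249 0.047]
p2 [nan nan nan]
p3 [0.596 0.289 0.044]
knob [0.511 0.13  0.074]
```

View pics/topz.png

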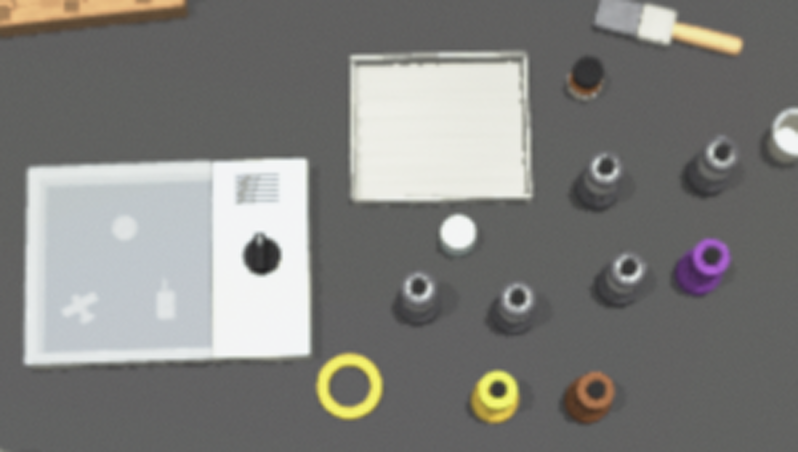

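View pics/scz.png

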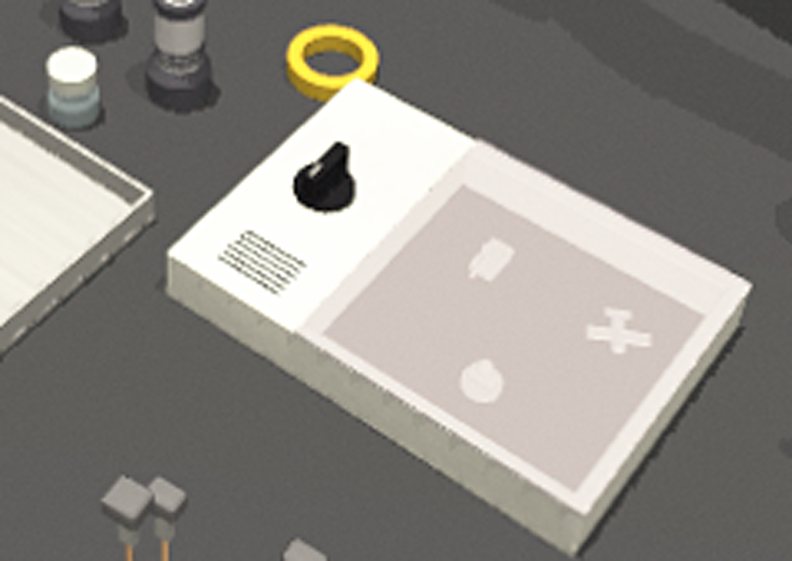

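```bash
cat >> h.py <<'E'
def ray(n,u,v):
    c=r.calibration(n); K=np.array([[c['fx'],0,c['cx']],[0,c['fy'],c['cy']],[0,0,1]])
    s=cv2.undistortPoints(np.array([[[u,v]]],float),K,np.array([c['k1'],0,0,0,0.])).ravel()
    return np.array(c['eye']),R.from_quat(c['orientation']).as_matrix()@np.array([s[0],s[1],1.])
def onz(n,u,v,z):
    e,d=ray(n,u,v); return e+d*(z-e[2])/d[2]
def tri(pt,ps):
    A=[];B=[]
    L=[ray('top',*pt),ray('scene',*ps)]
    M=np.zeros((3,3));b=np.zeros(3)
    for e,d in L:
        d=d/np.linalg.norm(d);Q=np.eye(3)-np.outer(d,d);M+=Q;b+=Q@e
    x=np.linalg.solve(M,b)
    return x,[np.linalg.norm(np.cross(x-e,d/np.linalg.norm(d))) for e,d in L]
E
python3 - <<'E'
from h import *
P={}
for n,a,b in(('tank',(222.4,252.8),(418.5,298.8)),('plane',(190,255.4),(457.6,320.9)),('bust',(206.6,225.7),(416.4,335.8)),('knob',(258.5,235.5),(370,270)),
  ('cornerNear-y',(160+310/2.66,140+357/2.66),(270+355/3.3,220+80/3.3)),('cFar-y',(160+307/2.66,140+160/2.66),(270+168/3.3,220+255/3.3)),('cFar+y',(160+28/2.66,140+167/2.66),(270+577/3.3,220+535/3.3)),('cNear+y',(160+26/2.66,140+363/2.66),(270+750/3.3,220+285/3.3))):
    x,e=tri(a,b); print(n,x.round(4),np.round(e,4), 'z45',onz('top',*a,.045).round(4),onz('scene',*b,.045).round(4),'z30',onz('top',*a,.01).round(4),onz('scene',*b,.01).round(4)); P[n]=x
for a,b in(('tank','plane'),('tank','bust'),('plane','bust')): print(a,b,np.linalg.norm((P[a]-P[b])[:2]))
W=np.load('topW.npy')
# station plane
m=(W[...,0]>.42)&(W[...,0]<.61)&(W[...,1]>.1)&(W[...,1]<.37)&(W[...,2]>.02)&(W[...,2]<.06)
print('station z',np.nanmedian(W[m][:,2]))
# tray: bright/walls
m=(W[...,2]>.018)&(W[...,2]<.045)&(W[...,0]>.53)&(W[...,0]<.8)&(W[...,1]>-.21)&(W[...,1]<.04)
q=W[m];rect=cv2.minAreaRect(q[:,:2].astype(np.float32)*1000);print('tray',rect,len(q))
for nm,c in dict(jar=(.517,-.089),glue=(.678,-.25),cup=(.59,-.48),tape=(.38,.03),thin=(.3,.42)).items():
    m=(np.hypot(W[...,0]-c[0],W[...,1]-c[1])<.06)&(W[...,2]>.014)
    q=W[m];print(nm,len(q),q.min(0).round(3),q.max(0).round(3))
E
```

```text
tank [0.4838 0.2399 0.0184] [0.0014 0.0014] z45 [0.4791 0.2348 0.045 ] [0.5055 0.2487 0.045 ] z30 [0.4859 0.2398 0.01  ] [0.4761 0.2388 0.01  ]
plane [0.4874 0.3359 0.0147] [0.0006 0.0006] z45 [0.4816 0.3294 0.045 ] [0.5124 0.3417 0.045 ] z30 [0.4886 0.3363 0.01  ] [0.4832 0.3357 0.01  ]
bust [0.5722 0.2811 0.0124] [0.0009 0.0009] z45 [0.5645 0.2749 0.045 ] [0.5958 0.2896 0.045 ] z30 [0.5731 0.2807 0.01  ] [0.5701 0.2814 0.01  ]
knob [0.5127 0.1264 0.0676] [0.0024 0.0024] z45 [0.5186 0.126  0.045 ] [0.4923 0.1187 0.045 ] z30 [0.5263 0.1288 0.01  ] [0.4623 0.1033 0.01  ]
cornerNear-y [0.4008 0.0854 0.0377] [0.0005 0.0005] z45 [0.3999 0.0845 0.045 ] [0.4076 0.0892 0.045 ] z30 [0.4052 0.0865 0.01  ] [0.374  0.0727 0.01  ]
cFar-y [0.6204 0.0687 0.038 ] [0.0015 0.0015] z45 [0.6192 0.0671 0.045 ] [0.6247 0.0735 0.045 ] z30 [0.6289 0.0687 0.01  ] [0.6001 0.0563 0.01  ]
cFar+y [0.65   0.3794 0.0314] [0.0008 0.0008] z45 [0.6457 0.3771 0.045 ] [0.6593 0.3804 0.045 ] z30 [0.656 0.385 0.01 ] [0.6362 0.3759 0.01  ]
cNear+y [0.4264 0.3932 0.0435] [0.0009 0.0009] z45 [0.4264 0.392  0.045 ] [0.4274 0.3942 0.045 ] z30 [0.4322 0.4002 0.01  ] [0.3947 0.3903 0.01  ]
tank plane 0.09610574938069943
tank bust 0.0975633865526568
plane bust 0.10093241474099178
station z 0.04545891296225679
tray ((635.297607421875, -82.28904724121094), (199.7982635498047, 203.4483642578125), 85.12435913085938) 446
jar 221 [ 0.462 -0.13   0.014] [ 0.568 -0.056  0.061]
glue 170 [ 0.628 -0.274  0.014] [ 0.705 -0.217  0.067]
cup 195 [ 0.565 -0.501  0.014] [ 0.619 -0.448  0.062]
tape 204 [0.335 0.014 0.014] [0.405 0.083 0.033]
thin 478 [0.253 0.4   0.015] [0.332 0.459 0.161]
```

```bash
cat >> h.py <<'E'
def lamps(Wt=None,p=None,f='t',verbose=True):
    """fresh look: lamps from top cloud by height; returns list of centers (with top stats)"""
    p,d=snap('top',f); W=cloud('top',d); out=[]
    reg=(W[...,0]>.3)&(W[...,0]<.78)&(W[...,1]>-.5)&(W[...,1]<.42)
    for lo,hi,zr in((.088,.125,.098),(.130,.170,.143)):
        m=(reg&(W[...,2]>lo)&(W[...,2]<hi)).astype(np.uint8)
        k,l,st,c=cv2.connectedComponentsWithStats(m)
        for i in range(1,k):
            if not 60<st[i,4]<400: continue
            (u,v),rad=cv2.minEnclosingCircle(np.argwhere(l==i)[:,::-1].astype(np.float32))
            q=W[l==i]; g=p[l==i].mean(0)
            x=(q[:,:2].min(0)+q[:,:2].max(0))/2
            # dark switch centroid
            gray=p.mean(2); mm=(l==i)
            ui=int(round(c[i][0]));vi=int(round(c[i][1]))
            sub=np.zeros_like(gray);yy,xx=np.mgrid[0:480,0:640]
            w=np.clip(75-gray,0,None)*(np.hypot(xx-c[i][0],yy-c[i][1])<6.5)
            s=w.sum(); uv=((xx*w).sum()/s,(yy*w).sum()/s) if s>0 else (0,0)
            sw=onz('top',*uv,zr+.008)
            zc=np.nanmedian(W[(w>10)][:,2]) if (w>10).any() else np.nan
            ring=np.nanmedian(q[:,2])
            out.append((x.round(3),sw[:2].round(4),np.round(uv,1),round(float(zc),4),int((w>10).sum()),g.round()))
            if verbose: print(*out[-1])
    return out
def axes():
    s=r.get_state(); M=R.from_quat(s['eef_rot']).as_matrix(); print('t',s['clock'],'tcp',s['tool_pos'].round(4),'q',s['q'].round(3),'F',s['contact_force'].round(2),'open',round(s['opening']*.0881,4)); print(M.round(3)); return s,M
def go(x,y,z):
    s=r.get_state(); M=R.from_quat(s['eef_rot']).as_matrix(); d=M.T@(np.array([x,y,z])-s['tool_pos']); print('tcp',s['tool_pos'].round(4),'shift',d.round(4),'rows',int(np.ceil(abs(d).max()/.06)))
E
python3 - <<'E'
from h import *
lamps(f='top1'); axes()
p=cv2.imread('pics/scene0.png').mean(2);print(p[190:240:1,190:340].shape)
im=cv2.imread('pics/scene0.png');cv2.imwrite('pics/scl.png',cv2.resize(im[160:260,170:350],None,fx=4.4,fy=4.4,interpolation=cv2.INTER_CUBIC))
im=cv2.imread('pics/top1.png');cv2.imwrite('pics/topl.png',cv2.resize(im[145:275,280:445],None,fx=4.5,fy=4.5,interpolation=cv2.INTER_CUBIC))
# tray corners in top
for n,(a,b) in dict(tl=(350,55),tr=(528,53),br=(531,200),bl=(352,200)).items(): print(n,onz('top',160+a/2.66,140+b/2.66,.028).round(4))
E
```

```text
[ 0.564 -0.379] [ 0.5639 -0.3773] [431.  196.8] 0.1128 13 [116. 117. 117.]
[ 0.562 -0.251] [ 0.5611 -0.2513] [387.4 202.3] 0.1088 14 [121. 122. 122.]
[ 0.452 -0.349] [ 0.4522 -0.3489] [426.9 236. ] 0.1087 20 [129.  81. 154.]
[ 0.451 -0.26 ] [ 0.4497 -0.26  ] [395.8 240.2] 0.1128 14 [123. 124. 124.]
[ 0.455 -0.038] [ 0.4533 -0.0383] [317.  247.5] 0.1086 12 [127. 128. 129.]
[ 0.432 -0.14 ] [ 0.4307 -0.1404] [354.3 251.5] 0.1095 14 [125. 126. 127.]
[ 0.337 -0.108] [ 0.3368 -0.108 ] [346.7 286.1] 0.1096 12 [197. 198.  95.]
[ 0.326 -0.21 ] [ 0.3251 -0.2091] [383.6 286.2] 0.11 25 [131.  95.  70.]
[0.314 0.411] [0.3073 0.4285] [154.  317.4] nan 0 [182. 184. 168.]
t 0.15 tcp [0.207  0.5892 0.2381] q [-1.199  0.69  -0.195  1.566  0.157  0.903 -0.215] F [ 0.44 -0.02 -0.3 ] open 0.088
[[-0.     0.331  0.944]
 [-0.001  0.944 -0.331]
 [-1.    -0.001  0.   ]]
(50, 150)
tl [0.7415 0.0078 0.028 ]
tr [ 0.7217 -0.1933  0.028 ]
br [ 0.5509 -0.1754  0.028 ]
bl [0.5726 0.0224 0.028 ]
```

View pics/scl.png

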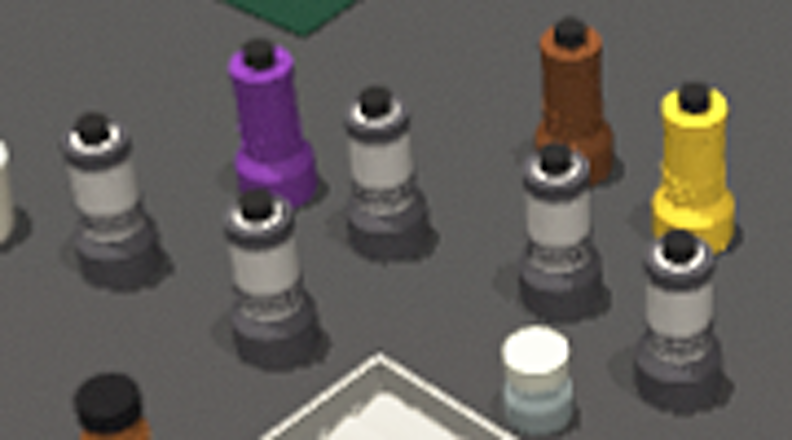

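View pics/topl.png

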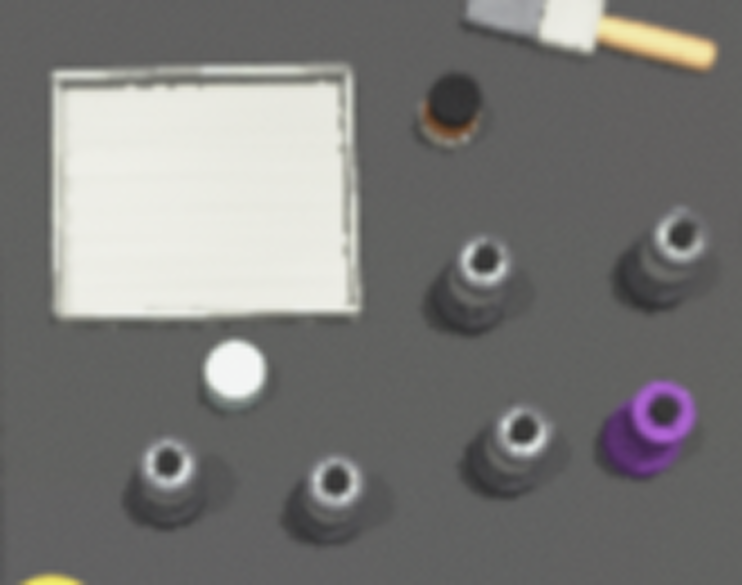

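```bash
python3 - <<'E'
from h import *
T=dict(E=(431,196.8),C=(395.8,240.2),D=(387.4,202.3),B=(354.3,251.5),A=(317,247.5))
for n,a in dict(E=(93,128),C=(375,103),D=(257,205),B=(555,160),A=(680,246)).items():
    s=(170+a[0]/4.4,160+a[1]/4.4); x,e=tri(T[n],s); print(n,onz('scene',*s,.107)[:2].round(4),onz('top',*T[n],.108)[:2].round(4),x.round(4),np.round(e,4))
E
```

```text
E [ 0.5643 -0.375 ] [ 0.5633 -0.3768] [ 0.5635 -0.3768  0.1059] [0.0005 0.0005]
C [ 0.4512 -0.2571] [ 0.4495 -0.2598] [ 0.4496 -0.2596  0.1051] [0.0007 0.0007]
D [ 0.5617 -0.2486] [ 0.5607 -0.2509] [ 0.5608 -0.2506  0.1057] [0.0008 0.0008]
B [ 0.4334 -0.1373] [ 0.4303 -0.1404] [ 0.4307 -0.1402  0.1041] [0.0006 0.0006]
A [ 0.4547 -0.0354] [ 0.4529 -0.0383] [ 0.453  -0.0376  0.105 ] [0.0009 0.0009]
```

Call:
arm_command([
  [0,0,0,0,-0.1685],
  [0,0,0,0,-0.1685],
  [0,0,-0.05,0.02,0],
  [0,0,-0.05,0.02,0],
  [0,0,-0.05,0.02,0],
  [0,0,-0.05,0.02,0],
  [0,0,-0.05,0.02,0],
  [0,0,-0.05,0.02,0],
  [0,0,-0.05,0.02,0],
  [0,0,-0.05,0.02,0],
  [0,0,-0.05,0.02,0],
  [0,0,-0.05,0.02,0],
], force=20)

```text
clock: 1.65
tool_pos: [0.4073, 0.0879, 0.2387]
eef_rot: [0.0, 0.707, -0.0, 0.707]
contact_force: [-0.7, -0.1, -0.1]
opening: 0.008
```

```bash
python3 - <<'E'
from h import *
axes(); go(.454,-.038,.125)
E
```

```text
t 1.65 tcp [0.4073 0.0879 0.2387] q [-0.071  0.444 -0.366  2.153  0.28   0.589  0.931] F [-0.67 -0.14 -0.13] open 0.0007
[[ 0.     0.001  1.   ]
 [ 0.     1.    -0.001]
 [-1.     0.     0.   ]]
tcp [0.4073 0.0879 0.2387] shift [ 0.1137 -0.1259  0.0468] rows 3
```

Call:
arm_command([
  [0,0.03,-0.042,0.0156,0],
  [0,0.04,-0.042,0.0156,0],
  [0,0.04,-0.042,0.0156,0],
  [0,0.008,0,0,0],
  [0,0.005,0,0,0],
  [0,0.005,0,0,0],
  [0,0.002,0,0,0],
  [0,0,0,0,0],
])

```text
clock: 2.65
tool_pos: [0.4536, -0.0358, 0.1091]
eef_rot: [-0.0, 0.707, 0.0, 0.707]
contact_force: [-0.4, -0.4, -0.3]
opening: 0.006
```

```bash
python3 - <<'E'
from h import *
axes()
E
```

```text
t 2.65 tcp [ 0.4536 -0.0358  0.1091] q [ 0.101  0.722 -0.198  2.179  0.486  0.281  1.054] F [-0.38 -0.41 -0.3 ] open 0.0005
[[ 0.001 -0.     1.   ]
 [ 0.     1.     0.   ]
 [-1.     0.     0.001]]
```

Call:
arm_command([
  [0,0.002,-0.002,0,0],
  [0,0.002,0,0,0],
  [0,0,0,0,0],
])

```text
clock: 3.02
tool_pos: [0.4536, -0.0383, 0.1047]
eef_rot: [0.0, 0.707, -0.0, 0.707]
contact_force: [0.1, 1.1, 2.0]
opening: 0.006
```

Call:
arm_command([
  [0,0.002,0,0,0],
  [0,0,0,0,0],
])

```text
clock: 3.28
tool_pos: [0.4541, -0.0372, 0.1036]
eef_rot: [0.0, 0.706, 0.001, 0.708]
contact_force: [-1.9, 3.8, 13.7]
opening: 0.004
```

Call:
arm_command([
  [0,0.001,0,0,0],
  [0,0,0,0,0],
])

```text
clock: 3.52
tool_pos: [0.4542, -0.0368, 0.1034]
eef_rot: [0.0, 0.706, 0.001, 0.708]
contact_force: [-3.4, 4.8, 24.8]
opening: 0.008
```

Call:
arm_command([
  [0,0.001,0,0,0],
  [0,0,0,0,0],
])

```text
clock: 3.78
tool_pos: [0.4542, -0.0366, 0.1032]
eef_rot: [0.0, 0.706, 0.001, 0.709]
contact_force: [-5.2, 5.1, 36.0]
opening: 0.002
```

Call:
arm_command([
  [0,-0.004,0,0,0],
  [0,-0.002,0,0,0],
  [0,0,0,0,0],
  [0,0,0,0,0],
])

```text
clock: 4.28
tool_pos: [0.4535, -0.0384, 0.1065]
eef_rot: [0.0, 0.707, -0.0, 0.707]
contact_force: [-0.7, 1.3, 3.0]
opening: 0.006
```

```bash
python3 - <<'E'
from h import *
axes()
p,d=snap('scene','scA'); cv2.imwrite('pics/scA.png',cv2.resize(p[160:260,230:410,::-1],None,fx=4.4,fy=4.4,interpolation=cv2.INTER_CUBIC))
E
```

```text
t 4.275 tcp [ 0.4535 -0.0384  0.1065] q [ 0.105  0.727 -0.194  2.179  0.489  0.276  1.055] F [-0.69  1.32  3.04] open 0.0005
[[-0.     0.001  1.   ]
 [ 0.     1.    -0.001]
 [-1.     0.    -0.   ]]
```

View pics/scA.png

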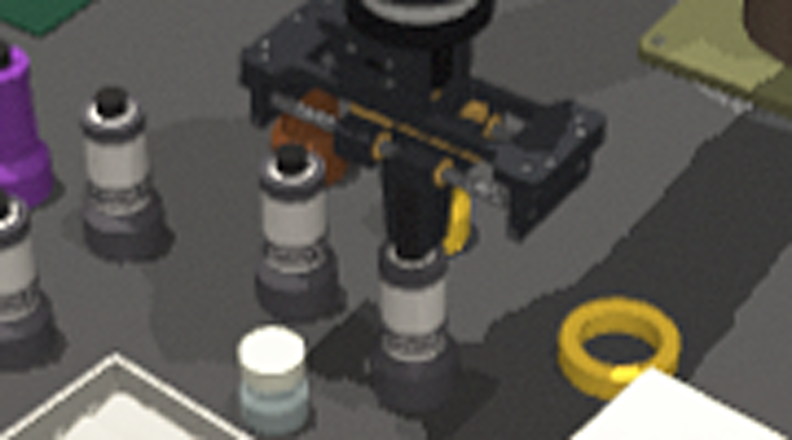

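Call:
arm_command([
  [0,-0.018,0,0,0],
  [0,0,-0.051,-0.011,0],
  [0,0,-0.051,-0.0115,0],
  [0,0,0,0,0],
  [0,0.01,0,0,0],
  [0,0.006,0,0,0],
  [0,0.004,0,0,0],
  [0,0.003,0,0,0],
  [0,0.002,0,0,0],
  [0,0,0,0,0],
])

```text
clock: 5.58
tool_pos: [0.4314, -0.1393, 0.103]
eef_rot: [-0.001, 0.706, 0.0, 0.708]
contact_force: [-6.6, 4.7, 47.1]
opening: 0.004
```

Call:
arm_command([
  [0,-0.003,0,0,0],
  [0,-0.002,0,0,0],
  [0,0,0,0,0],
  [0,0,0,0,0],
])

```text
clock: 6.08
tool_pos: [0.4311, -0.1401, 0.1044]
eef_rot: [0.0, 0.707, 0.0, 0.707]
contact_force: [0.1, 2.0, 3.7]
opening: 0.001
```

```bash
python3 - <<'E'
from h import *
axes()
p,d=snap('scene','scB'); cv2.imwrite('pics/scB.png',cv2.resize(p[160:260,230:410,::-1],None,fx=4.4,fy=4.4,interpolation=cv2.INTER_CUBIC))
E
```

```text
t 6.075 tcp [ 0.4311 -0.1401  0.1044] q [ 0.349  0.732 -0.219  2.185  0.556  0.277  1.217] F [0.06 1.96 3.68] open 0.0001
[[ 0.     0.     1.   ]
 [ 0.001  1.    -0.   ]
 [-1.     0.001  0.   ]]
```

View pics/scB.png

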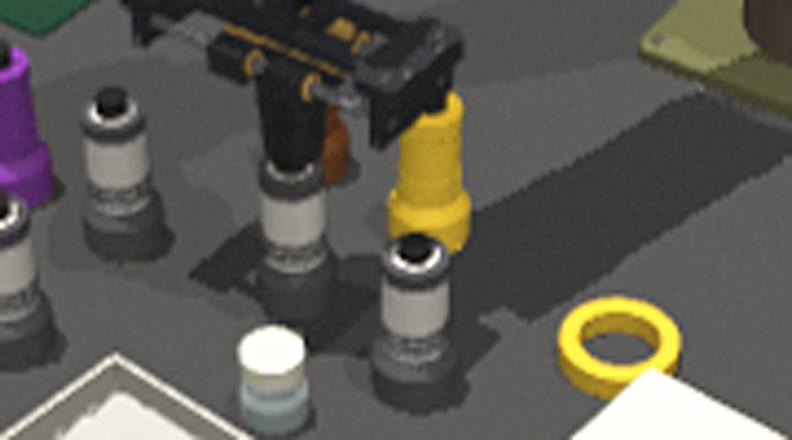

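Call:
arm_command([
  [0,-0.002,0,0,0],
  [0,0,0,0,0],
  [0,0,0,0,0],
])

```text
clock: 6.5
tool_pos: [0.4308, -0.1406, 0.1066]
eef_rot: [0.0, 0.707, -0.0, 0.707]
contact_force: [0.4, 0.4, 1.4]
opening: 0.005
```

Call:
arm_command([
  [0,-0.025,0,0,0],
  [0,0,-0.055,0,0],
  [0,0,-0.01,0,0],
])

```text
clock: 6.88
tool_pos: [0.4297, -0.2099, 0.1316]
eef_rot: [0.002, 0.707, -0.004, 0.707]
contact_force: [0.1, -0.2, 0.1]
opening: 0.002
```

```bash
python3 - <<'E'
from h import *
axes()
p,d=snap('scene','scB2'); cv2.imwrite('pics/scB2.png',cv2.resize(p[180:260,270:350,::-1],None,fx=7,fy=7,interpolation=cv2.INTER_CUBIC))
q,_=np.load('pics/scene0.npz')['p'],0; cv2.imwrite('pics/scB0.png',cv2.resize(q[180:260,270:350,::-1],None,fx=7,fy=7,interpolation=cv2.INTER_CUBIC))
E
```

```text
t 6.875 tcp [ 0.4297 -0.2099  0.1316] q [ 0.56   0.701 -0.327  2.094  0.532  0.426  1.378] F [ 0.07 -0.21  0.15] open 0.0002
[[-0.001  0.008  1.   ]
 [-0.003  1.    -0.008]
 [-1.    -0.003 -0.001]]
```

View pics/scB2.png

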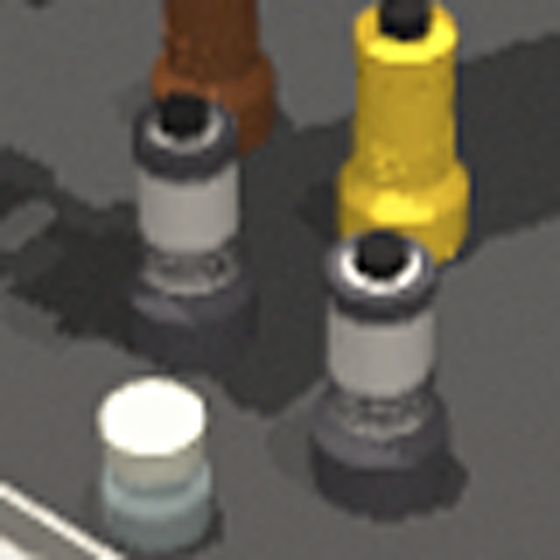

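View pics/scB0.png

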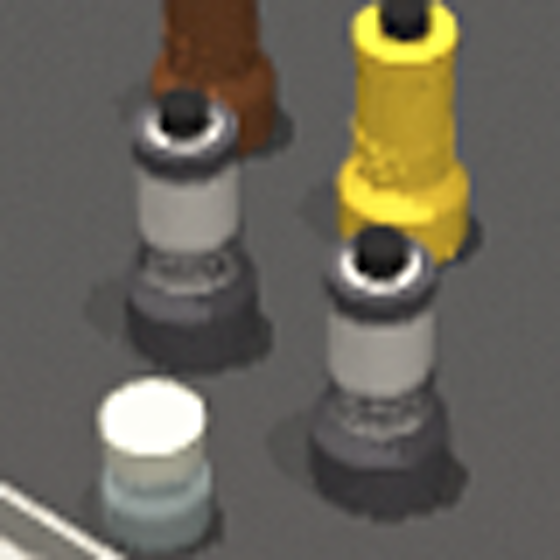

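Call:
arm_command([
  [0,0,-0.0245,0.0105,0],
  [0,0,-0.0245,0.0105,0],
  [0,0.01,0,0,0],
  [0,0.01,0,0,0],
  [0,0.005,0,0,0],
  [0,0.002,0,0,0],
  [0,0.002,0,0,0],
  [0,0,0,0,0],
])

```text
clock: 7.92
tool_pos: [0.4519, -0.2536, 0.1036]
eef_rot: [-0.0, 0.707, 0.0, 0.707]
contact_force: [-1.7, 2.3, 10.1]
opening: 0.006
```

Call:
arm_command([
  [0,0.001,0,0,0],
  [0,0,0,0,0],
  [0,-0.003,0,0,0],
  [0,-0.002,0,0,0],
  [0,0,0,0,0],
  [0,0,0,0,0],
])

```text
clock: 8.68
tool_pos: [0.4518, -0.2545, 0.1066]
eef_rot: [0.0, 0.707, -0.0, 0.707]
contact_force: [-0.8, 1.6, 2.2]
opening: 0.001
```

Call:
arm_command([
  [0,-0.025,0,0,0],
  [0,0,0.002,0.036,0],
  [0,0,0.002,0.036,0],
  [0,0,0,0.037,0],
  [0,0,0,0,0],
])

```text
clock: 9.3
tool_pos: [0.5636, -0.2497, 0.1313]
eef_rot: [0.0, 0.706, 0.0, 0.708]
contact_force: [-0.6, 0.0, -0.1]
opening: 0.006
```

```bash
python3 - <<'E'
from h import *
axes()
p,d=snap('scene','scC'); z=np.load('pics/scene0.npz')['p']
a=np.hstack([z[160:230,170:280],p[160:230,170:280]])[:,:,::-1]
cv2.imwrite('pics/scC2.png',cv2.resize(a,None,fx=3.6,fy=6,interpolation=cv2.INTER_CUBIC))
t,_=snap('top','topC'); z=np.load('pics/top0.npz')['p']
a=np.hstack([z[225:265,300:410],t[225:265,300:410]])[:,:,::-1]
cv2.imwrite('pics/topC2.png',cv2.resize(a,None,fx=3.6,fy=3.6,interpolation=cv2.INTER_CUBIC))
E
```

```text
t 9.3 tcp [ 0.5636 -0.2497  0.1313] q [ 0.569  0.837 -0.409  1.68   0.462  0.719  1.5  ] F [-0.64  0.03 -0.08] open 0.0005
[[ 0.003 -0.     1.   ]
 [ 0.001  1.     0.   ]
 [-1.     0.001  0.003]]
```

View pics/scC2.png

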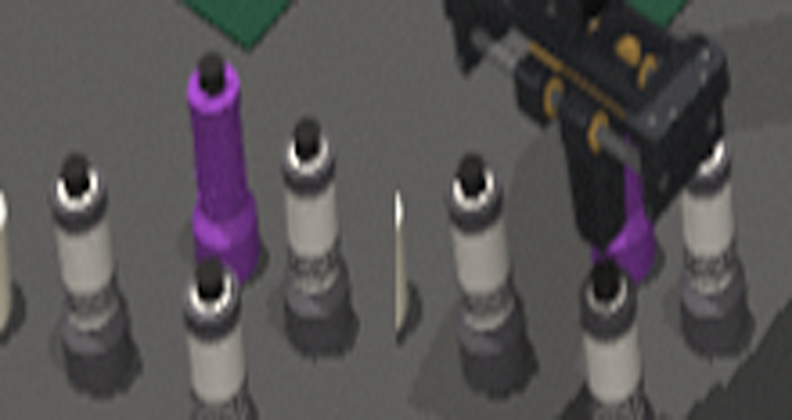

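View pics/topC2.png

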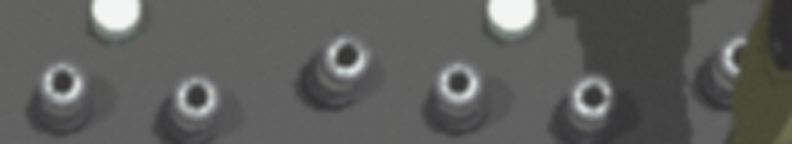

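Call:
arm_command([
  [0,0,0,-0.002,0],
  [0,0.01,0,0,0],
  [0,0.01,0,0,0],
  [0,0.004,0,0,0],
  [0,0.002,0,0,0],
  [0,0.002,0,0,0],
  [0,0.0015,0,0,0],
  [0,0,0,0,0],
])

```text
clock: 10.4
tool_pos: [0.5591, -0.2506, 0.1035]
eef_rot: [0.0, 0.707, -0.001, 0.707]
contact_force: [-2.7, 0.4, 7.7]
opening: 0.007
```

Call:
arm_command([
  [0,-0.003,0,0,0],
  [0,-0.002,0,0,0],
  [0,0,0,0,0],
  [0,0,0,0,0],
])

```text
clock: 10.9
tool_pos: [0.5587, -0.2506, 0.107]
eef_rot: [0.0, 0.707, -0.0, 0.707]
contact_force: [-0.3, -0.4, 0.3]
opening: 0.004
```

Call:
arm_command([
  [0,-0.025,0,0,0],
  [0,0,-0.05,0,0],
  [0,0,-0.05,0,0],
  [0,0,-0.027,0.003,0],
  [0,0,0,0,0],
])

```text
clock: 11.52
tool_pos: [0.5606, -0.3805, 0.1316]
eef_rot: [0.001, 0.707, -0.002, 0.707]
contact_force: [0.8, -0.5, 0.3]
opening: 0.003
```

```bash
python3 - <<'E'
from h import *
axes()
p,d=snap('scene','scD'); z=np.load('pics/scene0.npz')['p']
a=np.hstack([z[160:230,205:275],p[160:230,205:275]])[:,:,::-1]
cv2.imwrite('pics/scD2.png',cv2.resize(a,None,fx=5.7,fy=5.7,interpolation=cv2.INTER_CUBIC))
E
```

```text
t 11.525 tcp [ 0.5606 -0.3805  0.1316] q [ 0.747  0.912 -0.438  1.473  0.461  0.86   1.72 ] F [ 0.77 -0.51  0.35] open 0.0002
[[-0.     0.005  1.   ]
 [-0.001  1.    -0.005]
 [-1.    -0.001 -0.   ]]
```

View pics/scD2.png

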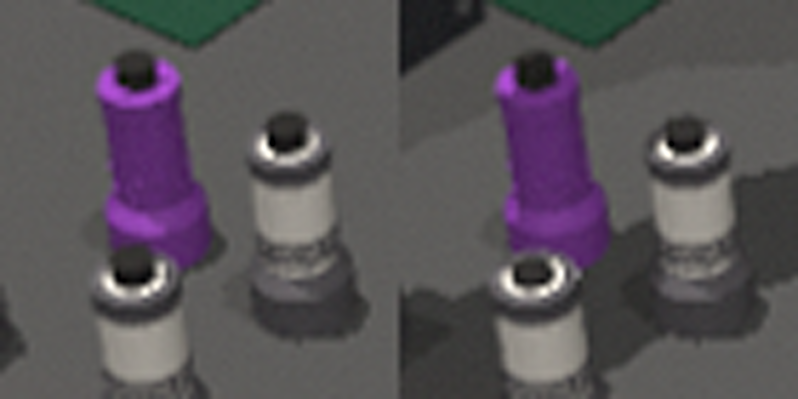

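Call:
arm_command([
  [0,0,0.0035,0.003,0],
  [0,0.01,0,0,0],
  [0,0.01,0,0,0],
  [0,0.004,0,0,0],
  [0,0.002,0,0,0],
  [0,0.002,0,0,0],
  [0,0.002,0,0,0],
  [0,0,0,0,0],
])

```text
clock: 12.58
tool_pos: [0.5649, -0.3744, 0.1035]
eef_rot: [0.0, 0.707, -0.001, 0.707]
contact_force: [-1.5, 0.6, 6.6]
opening: -0.001
```

Call:
arm_command([
  [0,-0.003,0,0,0],
  [0,-0.002,0,0,0],
  [0,0,0,0,0],
  [0,0,0,0,0],
])

```text
clock: 13.08
tool_pos: [0.5646, -0.374, 0.107]
eef_rot: [0.0, 0.707, -0.0, 0.707]
contact_force: [-0.2, -0.9, 1.0]
opening: 0.004
```

Call:
arm_command([
  [0,-0.03,0,0,0],
  [0.06,-0.03,0.05,0,0],
  [0.06,0,0.05,0,0],
  [0.06,0,0,0.03,0],
  [0.06,0,0,0,0],
])

```text
clock: 13.7
tool_pos: [0.5966, -0.2727, 0.1673]
eef_rot: [-0.0, 0.706, 0.001, 0.708]
contact_force: [-0.0, 0.1, 0.2]
opening: 0.437
```

```bash
python3 - <<'E'
from h import *
axes(); lamps(f='topE')
p,d=snap('scene','scE'); z=np.load('pics/scene0.npz')['p']
a=np.hstack([z[165:235,170:340],p[165:235,170:340]])[:,:,::-1]
a=np.vstack([z[165:235,170:340],p[165:235,170:340]])[:,:,::-1]
cv2.imwrite('pics/scE2.png',cv2.resize(a,None,fx=4.25,fy=4.25,interpolation=cv2.INTER_CUBIC))
E
```

```text
t 13.7 tcp [ 0.5966 -0.2727  0.1673] q [ 0.589  0.84  -0.444  1.524  0.429  0.873  1.57 ] F [-0.02  0.05  0.17] open 0.0385
[[ 0.002 -0.001  1.   ]
 [ 0.001  1.     0.001]
 [-1.     0.001  0.002]]
[ 0.562 -0.252] [ 0.5617 -0.2497] [386.8 202.2] 0.1004 22 [86. 86. 85.]
[ 0.45  -0.258] [ 0.4484 -0.2607] [396.1 240.7] 0.1086 16 [112. 113. 113.]
[ 0.454 -0.038] [ 0.4531 -0.0383] [317.  247.6] 0.1093 11 [129. 131. 133.]
[ 0.432 -0.14 ] [ 0.4306 -0.1406] [354.3 251.5] 0.109 12 [128. 129. 130.]
[ 0.337 -0.108] [ 0.3365 -0.1088] [347.  286.2] 0.1113 17 [188. 182.  86.]
[ 0.329 -0.203] [ 0.3271 -0.2014] [380.7 285.8] 0.1095 61 [90. 66. 49.]
[0.315 0.41 ] [0.3073 0.4285] [154.  317.4] nan 0 [182. 185. 168.]
```

View pics/scE2.png

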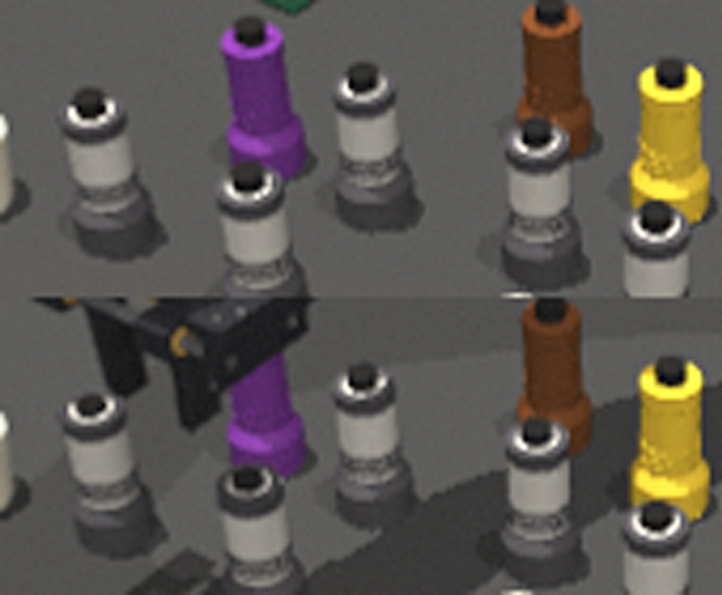

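```bash
python3 - <<'E'
from h import *
a=np.load('pics/scene0.npz')['p'].mean(2);b=np.load('pics/scE.npz')['p'].mean(2)
for n,(u,v) in dict(E=(191,189),C=(255,183),D=(228,206.6),B=(296,196),A=(324.5,216)).items():
    o=[]
    for im in(a,b):
        u0,v0=int(u)-9,int(v)-9; s=cv2.resize(im[v0:v0+19,u0:u0+19].astype(np.float32),None,fx=8,fy=8,interpolation=cv2.INTER_CUBIC)
        k,l,st,c=cv2.connectedComponentsWithStats((s<62).astype(np.uint8)); i=l[int(8*(v-v0)+4),int(8*(u-u0)+4)]
        o.append((round(st[i,4]/64,1),(c[i]/8+[u0,v0]).round(2),st[i,1]/8+v0))
    print(n,*o)
E
```

```text
E (np.float64(39.8), array([191.02, 189.24]), np.float64(185.875)) (np.float64(23.5), array([191.35, 190.3 ]), np.float64(188.0))
C (np.float64(38.6), array([255.23, 183.19]), np.float64(179.875)) (np.float64(33.5), array([255.21, 183.57]), np.float64(180.5))
D (np.float64(45.1), array([228.23, 206.4 ]), np.float64(202.75)) (np.float64(34.2), array([228.13, 207.43]), np.float64(204.5))
B (np.float64(96.3), array([298.37, 192.16]), np.float64(187.0)) (np.float64(94.1), array([298.43, 192.01]), np.float64(187.0))
A (np.float64(43.9), array([324.32, 215.95]), np.float64(212.375)) (np.float64(38.0), array([324.38, 216.36]), np.float64(213.125))
```

```bash
python3 - <<'E'
from h import *
for th in (40,45,50):
  for n,(u,v) in dict(B=(296,196),A=(324.5,216),D=(228,206.6)).items():
    o=[]
    for f in('scene0','scB2','scD','scE'):
        im=np.load(f'pics/{f}.npz')['p'][...,0].astype(np.float32)
        u0,v0=int(u)-9,int(v)-9; s=cv2.resize(im[v0:v0+19,u0:u0+19],None,fx=8,fy=8,interpolation=cv2.INTER_CUBIC)
        k,l,st,c=cv2.connectedComponentsWithStats((s<th).astype(np.uint8)); i=l[int(8*(v-v0)+4),int(8*(u-u0)+4)]
        o.append((round(float(st[i,4]/64),1),float(st[i,1]/8+v0)))
    print(th,n,*o)
E
```

```text
40 B (346.0, 187.0) (29.0, 193.75) (350.6, 187.0) (350.3, 187.0)
40 A (343.6, 207.0) (347.1, 207.0) (347.3, 207.0) (346.9, 207.0)
40 D (346.1, 197.0) (346.3, 197.0) (353.9, 197.0) (23.4, 205.375)
45 B (340.4, 187.0) (31.3, 193.625) (344.0, 187.0) (345.8, 187.0)
45 A (337.2, 207.0) (338.0, 207.0) (343.2, 207.0) (338.8, 207.0)
45 D (341.8, 197.0) (342.5, 197.0) (350.0, 197.0) (25.5, 205.25)
50 B (26.1, 193.375) (33.3, 193.625) (319.2, 187.0) (331.2, 187.0)
50 A (30.9, 212.625) (314.9, 207.0) (332.0, 207.0) (314.8, 207.0)
50 D (21.0, 205.25) (20.6, 205.625) (338.0, 197.0) (27.6, 205.0)
```

Call:
arm_command([
  [0.065,0,0.011,-0.018,0],
  [0.065,0,0.011,-0.0175,0],
  [0.065,0,0,0,0],
  [0.065,0,0,0,0],
])

```text
clock: 14.3
tool_pos: [0.5596, -0.2533, 0.1673]
eef_rot: [0.001, 0.707, -0.001, 0.707]
contact_force: [0.2, -0.1, -0.2]
opening: 0.734
```

```bash
python3 - <<'E'
from h import *
axes(); go(.561,-.2505,.061)
E
```

```text
t 14.3 tcp [ 0.5596 -0.2533  0.1673] q [ 0.592  0.789 -0.438  1.66   0.438  0.79   1.524] F [ 0.22 -0.08 -0.23] open 0.0647
[[ 0.001  0.002  1.   ]
 [-0.001  1.    -0.002]
 [-1.    -0.001  0.001]]
tcp [ 0.5596 -0.2533  0.1673] shift [0.1063 0.0029 0.0013] rows 2
```

Call:
arm_command([
  [0.065,0.02,0.003,0.0015,0],
  [0.065,0.03,0,0,0],
  [0.065,0.03,0,0,0],
  [0.065,0.026,0,0,0],
  [0.065,0,0,0,0],
  [0.03,0,0,0,0],
  [0.03,0,0,0,0],
  [0.03,0,0,0,0],
  [0.03,0,0,0,0],
], force=20)

```text
clock: 15.42
tool_pos: [0.5614, -0.2499, 0.0621]
eef_rot: [0.0, 0.706, -0.001, 0.708]
contact_force: [-0.0, -0.9, 3.7]
opening: 0.415
```

```bash
python3 - <<'E'
from h import *
axes()
E
```

```text
t 15.425 tcp [ 0.5614 -0.2499  0.0621] q [ 0.539  0.933 -0.354  1.714  0.527  0.588  1.442] F [-0.01 -0.89  3.66] open 0.0365
[[ 0.002  0.001  1.   ]
 [-0.001  1.    -0.001]
 [-1.    -0.001  0.002]]
```

Call:
arm_command([
  [0.03,-0.03,0,0,0],
  [0.03,-0.05,0,0,0],
  [0.03,-0.05,0.02,0,0],
  [0.03,-0.03,0.05,0,0],
  [0.03,0,0.06,0,0],
  [0.03,0,0.06,0,0],
  [0.03,0,0.06,0,0],
  [0.03,0,0.06,0,0],
  [0.03,0,0.06,0,0],
  [0.03,0,0.06,0,0],
  [0.03,0,0.05,0.01,0],
  [0.03,0,0.02,0,0],
])

```text
clock: 16.92
tool_pos: [0.57, 0.2555, 0.221]
eef_rot: [-0.0, 0.707, 0.002, 0.707]
contact_force: [-0.7, -0.8, -1.6]
opening: 0.418
```

```bash
python3 - <<'E'
from h import *
axes();go(.572,.281,.12)
# refine parts in top view
p=np.load('pics/top0.npz')['p'].astype(np.float32).mean(2)
s=cv2.resize(p[210:270,172:240],None,fx=11,fy=9.5,interpolation=cv2.INTER_CUBIC)
s=np.clip((s-150)*2.5,0,255); cv2.imwrite('pics/parts.png',s)
p2,d=snap('scene','sc3')
cv2.imwrite('pics/sc3z.png',cv2.resize(p2[100:390,270:510,::-1],None,fx=2,fy=2))
E
```

```text
t 16.925 tcp [0.57   0.2555 0.221 ] q [-0.266  0.73  -0.415  1.579  0.346  0.906  0.772] F [-0.66 -0.76 -1.64] open 0.0368
[[-0.001 -0.004  1.   ]
 [ 0.003  1.     0.004]
 [-1.     0.003 -0.001]]
tcp [0.57   0.2555 0.221 ] shift [0.101  0.0253 0.0022] rows 2[ WARN:0@0.086] global loadsave.cpp:1063 imwrite_ Unsupported depth image for selected encoder is fallbacked to CV_8U.
```

View pics/parts.png

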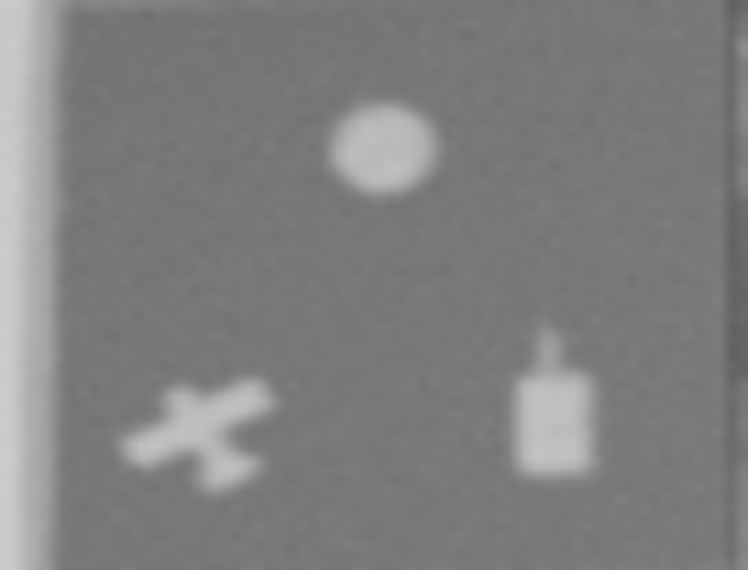

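View pics/sc3z.png

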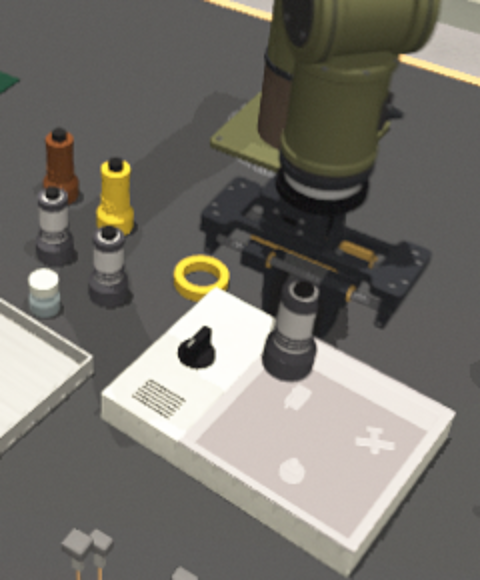

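```bash
python3 - <<'E'
from h import *
for n,a,b in(('plane',(189.7,254.7),(457.2,320.5)),('bust',(206.5,225.1),(416.0,335.4)),('tank',(222,254),(418.5,298))):
    x,e=tri(a,b); print(n,x.round(4),np.round(e,4),onz('top',*a,.014)[:2].round(4),onz('scene',*b,.014)[:2].round(4))
go(.573,.282,.12)
E
```

```text
plane [0.4892 0.3357 0.0176] [0.0002 0.0002] [0.49   0.3362] [0.4861 0.3352]
bust [0.5735 0.2807 0.0148] [0.0007 0.0007] [0.574  0.2802] [0.5726 0.2812]
tank [0.4809 0.2401 0.0182] [0. 0.] [0.4817 0.2407] [0.4773 0.2388]
tcp [0.5695 0.257  0.2209] shift [0.101  0.0245 0.0038] rows 2
```

Call:
arm_command([
  [0.03,0,0.012,0.002,0],
  [0.03,0,0.012,0.0015,0],
  [0.03,0.03,0,0,0],
  [0.03,0.03,0,0,0],
  [0.03,0.03,0,0,0],
  [0.03,0.01,0,0,0],
  [0.03,0,0,0,0],
  [0.03,0,0,0,0],
])

```text
clock: 17.98
tool_pos: [0.5756, 0.2753, 0.1225]
eef_rot: [0.001, 0.706, 0.0, 0.708]
contact_force: [-0.3, 0.7, -2.2]
opening: 0.418
```

```bash
python3 - <<'E'
from h import *
axes();go(.573,.281,.107)
E
```

```text
t 17.975 tcp [0.5756 0.2753 0.1225] q [-0.325  0.867 -0.359  1.616  0.412  0.732  0.693] F [-0.31  0.73 -2.17] open 0.0368
[[ 0.002  0.001  1.   ]
 [ 0.001  1.    -0.001]
 [-1.     0.001  0.002]]
tcp [0.5756 0.2753 0.1225] shift [ 0.0155  0.0057 -0.0026] rows 1
```

Call:
arm_command([
  [0.03,0,0.0057,-0.0026,0],
  [0.03,0.008,0,0,0],
  [0.03,0.003,0,0,0],
  [0.03,0,0,0,0],
])

```text
clock: 18.48
tool_pos: [0.5718, 0.2803, 0.1097]
eef_rot: [0.0, 0.707, -0.001, 0.707]
contact_force: [-0.4, -0.3, -1.4]
opening: 0.416
```

```bash
python3 - <<'E'
from h import *
axes();go(.573,.281,.107)
E
```

```text
t 18.475 tcp [0.5718 0.2803 0.1097] q [-0.34   0.884 -0.35   1.623  0.418  0.711  0.677] F [-0.42 -0.34 -1.41] open 0.0367
[[-0.001  0.001  1.   ]
 [-0.001  1.    -0.001]
 [-1.    -0.001 -0.001]]
tcp [0.5718 0.2803 0.1097] shift [0.0027 0.0007 0.0012] rows 1
```

Call:
arm_command([
  [0.03,0.002,0.001,0.001,0],
  [0.03,0.001,0,0,0],
  [0.03,0,0,0,0],
])

```text
clock: 18.85
tool_pos: [0.5732, 0.2817, 0.1073]
eef_rot: [0.0, 0.707, -0.0, 0.707]
contact_force: [1.0, 0.6, -2.0]
opening: 0.414
```

Call:
arm_command([
  [0.03,0.001,0,0,0],
  [0.03,0,0,0,0],
])

```text
clock: 19.1
tool_pos: [0.5736, 0.2817, 0.1071]
eef_rot: [0.001, 0.707, -0.0, 0.708]
contact_force: [-1.2, -1.5, 4.7]
opening: 0.413
```

Contact with the window, so I'll release and retreat.

Call:
arm_command([
  [0.065,0,0,0,0],
  [0.065,0,0,0,0],
  [0.065,0,0,0,0],
  [0.065,-0.03,0,0,0],
  [0.065,-0.05,0,0,0],
  [0.065,-0.04,0,0,0],
  [0.065,0,-0.06,0,0],
  [0.065,0,-0.06,0,0],
  [0.065,0,-0.06,0,0],
  [0.065,0,-0.06,0,0],
])

```text
clock: 20.35
tool_pos: [0.5728, 0.0398, 0.2262]
eef_rot: [0.0, 0.707, -0.0, 0.707]
contact_force: [0.6, -0.7, 0.1]
opening: 0.737
```

```bash
python3 - <<'E'
from h import *
axes(); lamps(f='top4')
p2,d=snap('scene','sc4')
cv2.imwrite('pics/sc4z.png',cv2.resize(p2[140:390,150:510,::-1],None,fx=2.2,fy=2.2))
E
```

```text
t 20.35 tcp [0.5728 0.0398 0.2262] q [ 0.111  0.662 -0.444  1.729  0.365  0.833  1.071] F [ 0.57 -0.67  0.06] open 0.0649
[[ 0.  0.  1.]
 [ 0.  1. -0.]
 [-1.  0.  0.]]
[ 0.565 -0.378] [ 0.563  -0.3766] [430.8 197.1] 0.1038 8 [133. 136. 135.]
[ 0.453 -0.351] [ 0.4521 -0.3488] [426.9 236. ] 0.1089 19 [133.  83. 158.]
[ 0.45  -0.261] [ 0.4495 -0.2599] [395.8 240.3] 0.1066 12 [130. 132. 133.]
[ 0.326 -0.21 ] [ 0.3253 -0.209 ] [383.5 286.2] 0.1108 28 [120.  87.  64.]
[0.314 0.412] [0.3085 0.4284] [154. 317.] nan 0 [188. 191. 174.]
[0.573 0.28 ] [0.5713 0.2792] [197.9 215. ] 0.1485 8 [142. 144. 144.]
```

View pics/sc4z.png

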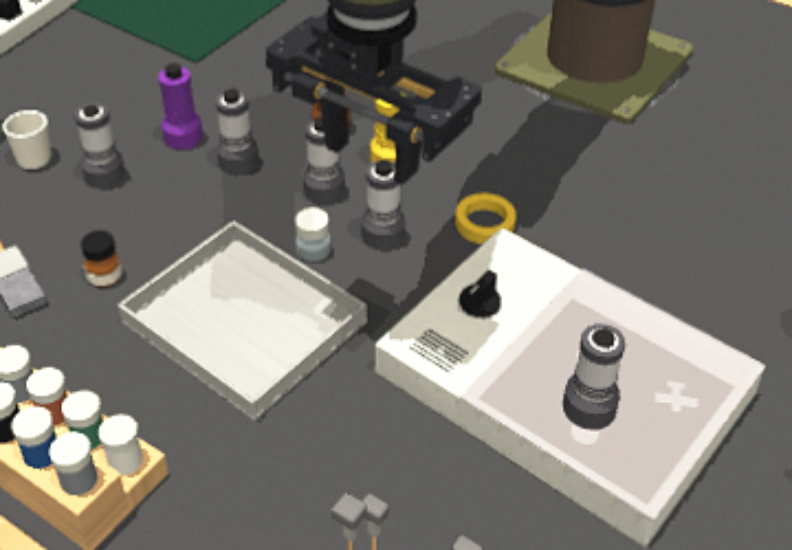

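View pics/top4.png

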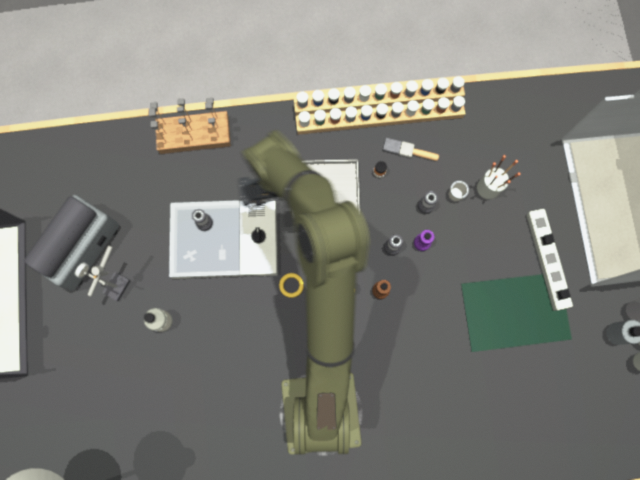

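Call:
arm_command([
  [0.065,0,-0.06,0,0],
  [0.065,0,-0.06,0,0],
  [0.065,0,-0.06,0,0],
  [0.065,0,-0.06,0,0],
  [0.065,0,-0.06,0,0],
  [0.065,0,-0.06,0,0],
  [0.065,0.03,-0.057,-0.008,0],
  [0.065,0.03,0,0,0],
  [0.065,0,0,0,0],
  [0.065,0,0,0,0],
])

```text
clock: 21.7
tool_pos: [0.5663, -0.3717, 0.1684]
eef_rot: [-0.0, 0.706, 0.001, 0.708]
contact_force: [-0.2, 0.8, 0.3]
opening: 0.736
```

```bash
python3 - <<'E'
from h import *
axes();go(.564,-.377,.061)
E
```

```text
t 21.7 tcp [ 0.5663 -0.3717  0.1684] q [ 0.741  0.868 -0.456  1.449  0.433  0.923  1.735] F [-0.23  0.77  0.34] open 0.0648
[[ 0.002 -0.001  1.   ]
 [ 0.001  1.     0.001]
 [-1.     0.001  0.002]]
tcp [ 0.5663 -0.3717  0.1684] shift [ 0.1074 -0.0053 -0.0026] rows 2
```

Call:
arm_command([
  [0.065,0.02,-0.005,-0.0025,0],
  [0.065,0.03,0,0,0],
  [0.065,0.03,0,0,0],
  [0.065,0.027,0,0,0],
  [0.065,0,0,0,0],
  [0.03,0,0,0,0],
  [0.03,0,0,0,0],
  [0.03,0,0,0,0],
  [0.03,0,0,0,0],
])

```text
clock: 22.82
tool_pos: [0.563, -0.3789, 0.0613]
eef_rot: [-0.0, 0.707, -0.001, 0.708]
contact_force: [-0.4, -0.3, 3.9]
opening: 0.413
```

```bash
python3 - <<'E'
from h import *
axes()
E
```

```text
t 22.825 tcp [ 0.563  -0.3789  0.0613] q [ 0.724  1.002 -0.397  1.499  0.505  0.741  1.685] F [-0.44 -0.29  3.87] open 0.0364
[[ 0.002  0.001  1.   ]
 [-0.001  1.    -0.001]
 [-1.    -0.001  0.002]]
```

Call:
arm_command([
  [0.03,-0.03,0,0,0],
  [0.03,-0.05,0,0,0],
  [0.03,-0.05,0.02,0,0],
  [0.03,-0.045,0.05,0,0],
  [0.03,0,0.06,0,0],
  [0.03,0,0.06,0,0],
  [0.03,0,0.06,0,0],
  [0.03,0,0.06,0,0],
  [0.03,0,0.06,-0.02,0],
  [0.03,0,0.06,-0.02,0],
  [0.03,0,0.06,-0.02,0],
  [0.03,0,0.06,-0.015,0],
])

```text
clock: 24.32
tool_pos: [0.4871, 0.1675, 0.2321]
eef_rot: [0.0, 0.707, -0.0, 0.707]
contact_force: [1.4, 1.0, -1.5]
opening: 0.412
```

Call:
arm_command([
  [0.03,0,0.055,0,0],
  [0.03,0,0.055,0,0],
  [0.03,0,0.045,0,0],
  [0.03,0,0.01,0,0],
  [0.03,0,0,0,0],
  [0.03,0,0,0,0],
])

```text
clock: 25.08
tool_pos: [0.489, 0.3287, 0.2318]
eef_rot: [0.0, 0.707, -0.002, 0.707]
contact_force: [0.2, -0.6, -2.6]
opening: 0.415
```

```bash
python3 - <<'E'
from h import *
axes();go(.4882,.336,.118)
E
```

```text
t 25.075 tcp [0.489  0.3287 0.2318] q [-0.431  0.671 -0.416  1.676  0.337  0.868  0.58 ] F [ 0.22 -0.64 -2.6 ] open 0.0366
[[-0.     0.003  1.   ]
 [-0.002  1.    -0.003]
 [-1.    -0.002 -0.   ]]
tcp [0.489  0.3287 0.2318] shift [ 0.1138  0.0075 -0.0008] rows 2
```

Call:
arm_command([
  [0.03,0,0.0075,-0.001,0],
  [0.03,0.04,0,0,0],
  [0.03,0.04,0,0,0],
  [0.03,0.03,0,0,0],
  [0.03,0.008,0,0,0],
  [0.03,0,0,0,0],
  [0.03,0,0,0,0],
])

```text
clock: 25.95
tool_pos: [0.4884, 0.3393, 0.1156]
eef_rot: [0.001, 0.706, 0.0, 0.708]
contact_force: [-0.4, 0.1, -2.8]
opening: 0.411
```

```bash
python3 - <<'E'
from h import *
axes();go(.4882,.336,.1063)
E
```

```text
t 25.95 tcp [0.4884 0.3393 0.1156] q [-0.492  0.829 -0.339  1.759  0.432  0.625  0.487] F [-0.4   0.06 -2.76] open 0.0362
[[ 0.002  0.001  1.   ]
 [ 0.002  1.    -0.001]
 [-1.     0.002  0.002]]
tcp [0.4884 0.3393 0.1156] shift [ 0.0092 -0.0034 -0.0003] rows 1
```

Call:
arm_command([
  [0.03,0.004,-0.0034,0,0],
  [0.03,0.003,0,0,0],
  [0.03,0,0,0,0],
  [0.03,0,0,0,0],
])

```text
clock: 26.45
tool_pos: [0.4876, 0.3354, 0.1072]
eef_rot: [0.0, 0.707, -0.0, 0.707]
contact_force: [-0.2, -0.4, -3.0]
opening: 0.412
```

```bash
python3 - <<'E'
from h import *
axes();go(.4882,.336,.1063)
E
```

```text
t 26.45 tcp [0.4876 0.3354 0.1072] q [-0.491  0.84  -0.332  1.77   0.439  0.606  0.484] F [-0.19 -0.36 -2.99] open 0.0363
[[ 0.     0.001  1.   ]
 [ 0.     1.    -0.001]
 [-1.     0.     0.   ]]
tcp [0.4876 0.3354 0.1072] shift [0.0009 0.0006 0.0006] rows 1
```

Call:
arm_command([
  [0.03,0.001,0.0006,0.0006,0],
  [0.03,0.001,0,0,0],
  [0.03,0,0,0,0],
])

```text
clock: 26.82
tool_pos: [0.4885, 0.3359, 0.1063]
eef_rot: [0.0, 0.707, -0.0, 0.707]
contact_force: [-1.3, -0.6, 7.0]
opening: 0.415
```

```bash
python3 - <<'E'
from h import *
axes()
E
```

```text
t 26.825 tcp [0.4885 0.3359 0.1063] q [-0.492  0.842 -0.331  1.768  0.441  0.605  0.483] F [-1.29 -0.63  6.97] open 0.0366
[[ 0.001  0.001  1.   ]
 [ 0.     1.    -0.001]
 [-1.     0.     0.001]]
```

Call:
arm_command([
  [0.065,0,0,0,0],
  [0.065,0,0,0,0],
  [0.065,0,0,0,0],
  [0.065,-0.03,0,0,0],
  [0.065,-0.05,0,0,0],
  [0.065,-0.045,0,0,0],
  [0.065,0,-0.06,0,0],
  [0.065,0,-0.06,0,0],
  [0.065,0,-0.06,0,0],
  [0.065,0,-0.06,0,0],
])

```text
clock: 28.08
tool_pos: [0.488, 0.094, 0.2302]
eef_rot: [0.0, 0.707, -0.0, 0.707]
contact_force: [1.7, -0.7, -0.3]
opening: 0.737
```

```bash
python3 - <<'E'
from h import *
axes(); lamps(f='top5')
p2,d=snap('scene','sc5')
cv2.imwrite('pics/sc5z.png',cv2.resize(p2[140:390,150:510,::-1],None,fx=2.2,fy=2.2))
E
```

```text
t 28.075 tcp [0.488  0.094  0.2302] q [ 0.007  0.563 -0.454  1.946  0.367  0.713  0.903] F [ 1.66 -0.68 -0.27] open 0.0649
[[ 0.001  0.001  1.   ]
 [ 0.     1.    -0.001]
 [-1.     0.     0.001]]
[ 0.453 -0.35 ] [ 0.4522 -0.3488] [426.9 236. ] 0.1105 20 [131.  82. 156.]
[ 0.45 -0.26] [ 0.4495 -0.26  ] [395.8 240.3] 0.1088 12 [128. 130. 131.]
[ 0.432 -0.144] [ 0.4306 -0.1404] [354.2 251.5] 0.1068 14 [120. 119. 117.]
[ 0.325 -0.21 ] [ 0.3253 -0.2089] [383.5 286.2] 0.1094 29 [118.  85.  63.]
[0.314 0.411] [0.3085 0.4284] [154. 317.] nan 0 [185. 189. 172.]
[0.573 0.28 ] [0.5713 0.2792] [197.9 215. ] 0.1486 9 [140. 142. 142.]
[0.49  0.334] [0.488  0.3357] [179.5 246.6] 0.147 10 [138. 141. 141.]
```

View pics/sc5z.png

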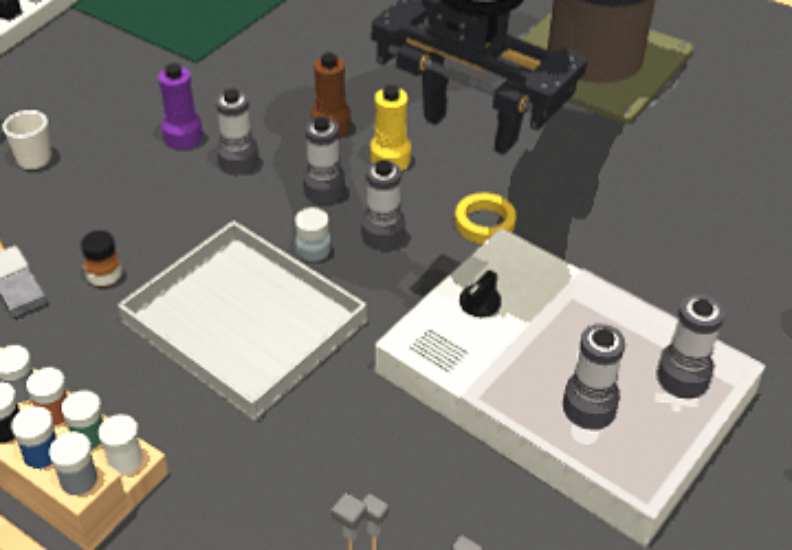

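Call:
arm_command([
  [0.065,0.02,-0.044,-0.011,0],
  [0.065,0.02,-0.044,-0.011,0],
  [0.065,0.02,-0.046,-0.012,0],
  [0.065,0,0,0,0],
  [0.065,0,0,0,0],
])

```text
clock: 28.8
tool_pos: [0.4548, -0.0369, 0.1704]
eef_rot: [0.0, 0.707, 0.0, 0.708]
contact_force: [0.7, -0.2, 0.4]
opening: 0.734
```

```bash
python3 - <<'E'
from h import *
axes();go(.4535,-.038,.061)
E
```

```text
t 28.8 tcp [ 0.4548 -0.0369  0.1704] q [ 0.232  0.616 -0.392  2.124  0.488  0.487  1.039] F [ 0.65 -0.25  0.36] open 0.0647
[[ 0.001  0.     1.   ]
 [ 0.001  1.    -0.   ]
 [-1.     0.001  0.001]]
tcp [ 0.4548 -0.0369  0.1704] shift [ 0.1094 -0.0012 -0.0015] rows 2
```

Call:
arm_command([
  [0.065,0.02,-0.001,-0.0015,0],
  [0.065,0.03,0,0,0],
  [0.065,0.03,0,0,0],
  [0.065,0.029,0,0,0],
  [0.065,0,0,0,0],
  [0.03,0,0,0,0],
  [0.03,0,0,0,0],
  [0.03,0,0,0,0],
  [0.03,0,0,0,0],
  [0.03,-0.03,0,0,0],
  [0.03,-0.05,0,0,0],
  [0.03,-0.01,0,0,0],
])

```text
clock: 30.3
tool_pos: [0.4535, -0.0392, 0.1534]
eef_rot: [0.001, 0.706, -0.0, 0.709]
contact_force: [-0.3, -0.6, -2.0]
opening: 0.414
```

Call:
arm_command([
  [0.03,0,0.002,0.04,0],
  [0.03,0,0.002,0.05,0],
  [0.03,0,0.002,0.05,0],
  [0.03,0,0.002,0.05,0],
  [0.03,0,0.001,0.048,0],
  [0.03,0,0,0,0],
  [0.03,0,0,0,0],
])

```text
clock: 31.18
tool_pos: [0.6887, -0.0304, 0.1493]
eef_rot: [-0.0, 0.708, -0.0, 0.706]
contact_force: [-0.5, 0.2, -2.3]
opening: 0.41
```

```bash
python3 - <<'E'
from h import *
axes();go(.692,-.029,.069)
E
```

```text
t 31.175 tcp [ 0.6887 -0.0304  0.1493] q [ 0.199  0.909 -0.456  1.414  0.45   0.926  1.193] F [-0.48  0.16 -2.28] open 0.0361
[[-0.004  0.     1.   ]
 [-0.001  1.    -0.   ]
 [-1.    -0.001 -0.004]]
tcp [ 0.6887 -0.0304  0.1493] shift [0.0803 0.0015 0.0036] rows 2
```

Call:
arm_command([
  [0.03,0.03,0.001,0.003,0],
  [0.03,0.03,0,0,0],
  [0.03,0.018,0,0,0],
  [0.03,0.004,0,0,0],
  [0.03,0,0,0,0],
  [0.03,0,0,0,0],
])

```text
clock: 31.92
tool_pos: [0.6943, -0.0292, 0.0704]
eef_rot: [0.0, 0.706, -0.0, 0.708]
contact_force: [-0.2, 0.3, -1.2]
opening: 0.411
```

Call:
arm_command([
  [0.03,0.001,0,0,0],
  [0.03,0,0,0,0],
])

```text
clock: 32.17
tool_pos: [0.6936, -0.0293, 0.0685]
eef_rot: [0.0, 0.707, -0.0, 0.707]
contact_force: [0.2, -0.4, -1.7]
opening: 0.414
```

Call:
arm_command([
  [0.03,0.001,0,0,0],
  [0.03,0.001,0,0,0],
  [0.03,0,0,0,0],
])

```text
clock: 32.55
tool_pos: [0.6935, -0.0293, 0.0661]
eef_rot: [0.0, 0.707, -0.0, 0.707]
contact_force: [-0.2, -0.0, -2.0]
opening: 0.409
```

Call:
arm_command([
  [0.03,0.001,0,0,0],
  [0.03,0,0,0,0],
])

```text
clock: 32.8
tool_pos: [0.6939, -0.0294, 0.066]
eef_rot: [0.0, 0.707, -0.0, 0.707]
contact_force: [-1.7, -0.7, 4.9]
opening: 0.415
```

Call:
arm_command([
  [0.065,0,0,0,0],
  [0.065,0,0,0,0],
  [0.065,0,0,0,0],
  [0.065,-0.03,0,0,0],
  [0.065,-0.05,0,0,0],
  [0.065,-0.03,0,0,0],
  [0.065,0,-0.02,-0.05,0],
  [0.065,0,-0.022,-0.053,0],
  [0.065,0,-0.022,-0.053,0],
  [0.065,0,-0.022,-0.053,0],
  [0.065,0,-0.022,-0.053,0],
  [0.065,0,0,0,0],
])

```text
clock: 34.3
tool_pos: [0.4259, -0.1394, 0.1749]
eef_rot: [0.001, 0.709, -0.002, 0.705]
contact_force: [0.7, -0.5, -1.2]
opening: 0.736
```

```bash
python3 - <<'E'
from h import *
axes();go(.431,-.140,.061)
p2,d=snap('scene','sc6')
cv2.imwrite('pics/sc6z.png',cv2.resize(p2[140:390,150:510,::-1],None,fx=2.2,fy=2.2))
E
```

```text
t 34.3 tcp [ 0.4259 -0.1394  0.1749] q [ 0.499  0.609 -0.449  2.134  0.535  0.514  1.212] F [ 0.66 -0.49 -1.16] open 0.0648
[[-0.006  0.005  1.   ]
 [-0.002  1.    -0.005]
 [-1.    -0.002 -0.006]]
tcp [ 0.4259 -0.1394  0.1749] shift [ 0.1139 -0.0004  0.0058] rows 2
```

View pics/sc6z.png

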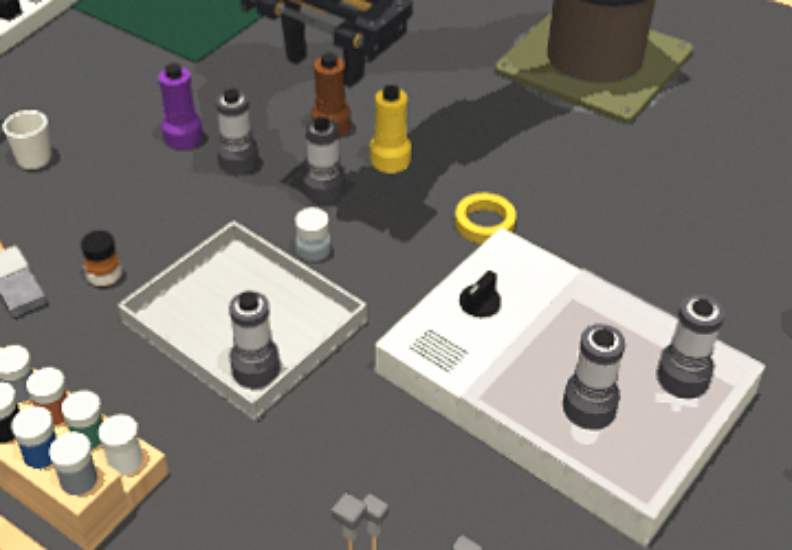

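Call:
arm_command([
  [0.065,0.02,0,0.004,0],
  [0.065,0.02,0,0,0],
  [0.065,0,0,0,0],
])

```text
clock: 34.72
tool_pos: [0.4366, -0.1361, 0.1343]
eef_rot: [0.0, 0.707, 0.001, 0.707]
contact_force: [-0.5, -0.5, -0.3]
opening: 0.739
```

```bash
python3 - <<'E'
from h import *
axes();go(.431,-.140,.061); lamps(f='top6')
E
```

```text
t 34.725 tcp [ 0.4366 -0.1361  0.1343] q [ 0.434  0.686 -0.369  2.149  0.61   0.408  1.144] F [-0.47 -0.51 -0.26] open 0.0651
[[-0.    -0.001  1.   ]
 [ 0.001  1.     0.001]
 [-1.     0.001 -0.   ]]
tcp [ 0.4366 -0.1361  0.1343] shift [ 0.0733 -0.004  -0.0055] rows 2
[ 0.696 -0.028] [ 0.695  -0.0285] [304.5 165.8] 0.1122 13 [125. 127. 125.]
[ 0.421 -0.139] [ 0.4274 -0.143 ] [355.3 252.5] 0.2105 37 [80. 80. 79.]
[ 0.337 -0.108] [ 0.3369 -0.1087] [346.9 286. ] 0.1095 21 [169. 148.  68.]
[0.314 0.412] [0.3075 0.4285] [154.  317.4] nan 0 [182. 185. 169.]
[0.573 0.28 ] [0.5713 0.2793] [197.9 215. ] 0.1476 9 [138. 140. 140.]
[0.489 0.335] [0.4879 0.3357] [179.5 246.7] 0.1478 10 [135. 137. 138.]
```

Call:
arm_command([
  [0.065,0.01,-0.004,-0.0055,0],
  [0.065,0.03,0,0,0],
  [0.065,0.033,0,0,0],
  [0.065,0,0,0,0],
  [0.03,0,0,0,0],
  [0.03,0,0,0,0],
  [0.03,0,0,0,0],
  [0.03,0,0,0,0],
  [0.03,-0.03,0,0,0],
  [0.03,-0.05,0,0,0],
  [0.03,-0.02,0,0,0],
])

```text
clock: 36.15
tool_pos: [0.4303, -0.1413, 0.1643]
eef_rot: [0.0, 0.706, -0.0, 0.708]
contact_force: [0.0, -0.6, -1.5]
opening: 0.415
```

Call:
arm_command([
  [0.03,0,0.014,0.044,0],
  [0.03,0,0.015,0.044,0],
  [0.03,0,0.015,0.044,0],
  [0.03,0,0.015,0.044,0],
  [0.03,0,0,0,0],
  [0.03,0,0,0,0],
])

```text
clock: 36.9
tool_pos: [0.6043, -0.0828, 0.1615]
eef_rot: [0.0, 0.708, -0.001, 0.706]
contact_force: [-0.8, -0.1, -1.1]
opening: 0.41
```

```bash
python3 - <<'E'
from h import *
axes();go(.607,-.081,.069)
E
```

```text
t 36.9 tcp [ 0.6043 -0.0828  0.1615] q [ 0.333  0.803 -0.493  1.673  0.497  0.797  1.182] F [-0.84 -0.07 -1.11] open 0.0361
[[-0.003  0.001  1.   ]
 [-0.001  1.    -0.001]
 [-1.    -0.001 -0.003]]
tcp [ 0.6043 -0.0828  0.1615] shift [0.0925 0.0019 0.0029] rows 2
```

Call:
arm_command([
  [0.03,0.04,0,0,0],
  [0.03,0.03,0,0,0],
  [0.03,0.018,0,0,0],
  [0.03,0.004,0,0,0],
  [0.03,0.002,0,0,0],
  [0.03,0,0,0,0],
])

```text
clock: 37.65
tool_pos: [0.6065, -0.0823, 0.069]
eef_rot: [0.0, 0.707, -0.0, 0.708]
contact_force: [0.7, -0.0, -1.4]
opening: 0.414
```

Call:
arm_command([
  [0.03,0.0015,0,0,0],
  [0.03,0,0,0,0],
])

```text
clock: 37.9
tool_pos: [0.6063, -0.0823, 0.0671]
eef_rot: [0.0, 0.707, -0.0, 0.707]
contact_force: [0.0, -0.7, -0.9]
opening: 0.411
```

Call:
arm_command([
  [0.03,0.001,0,0,0],
  [0.03,0.0005,0,0,0],
  [0.03,0,0,0,0],
])

```text
clock: 38.28
tool_pos: [0.6066, -0.0824, 0.0669]
eef_rot: [0.0, 0.706, -0.001, 0.708]
contact_force: [-2.4, -0.4, 11.0]
opening: 0.415
```

Call:
arm_command([
  [0.065,0,0,0,0],
  [0.065,0,0,0,0],
  [0.065,0,0,0,0],
  [0.065,-0.03,0,0,0],
  [0.065,-0.05,0,0,0],
  [0.065,-0.03,0,0,0],
  [0.065,0,-0.044,-0.039,0],
  [0.065,0,-0.044,-0.039,0],
  [0.065,0,-0.044,-0.039,0],
  [0.065,0,-0.044,-0.039,0],
  [0.065,0,0,0,0],
  [0.065,0,0,0,0],
])

```text
clock: 39.78
tool_pos: [0.4504, -0.2577, 0.1752]
eef_rot: [0.001, 0.707, -0.0, 0.708]
contact_force: [0.3, -0.5, 0.3]
opening: 0.74
```

```bash
python3 - <<'E'
from h import *
axes();go(.450,-.260,.061); lamps(f='top7')
p2,d=snap('scene','sc7')
cv2.imwrite('pics/sc7z.png',cv2.resize(p2[140:390,150:510,::-1],None,fx=2.2,fy=2.2))
E
```

```text
t 39.775 tcp [ 0.4504 -0.2577  0.1752] q [ 0.754  0.688 -0.528  1.938  0.547  0.66   1.452] F [ 0.32 -0.47  0.34] open 0.0652
[[ 0.001  0.001  1.   ]
 [ 0.001  1.    -0.001]
 [-1.     0.001  0.001]]
tcp [ 0.4504 -0.2577  0.1752] shift [ 0.1142 -0.0024 -0.0005] rows 2
[ 0.695 -0.028] [ 0.695  -0.0286] [304.5 165.8] 0.1113 12 [126. 128. 126.]
[ 0.607 -0.081] [ 0.6069 -0.0816] [326.2 193.2] 0.1127 11 [135. 137. 136.]
[ 0.443 -0.261] [ 0.4426 -0.2605] [396.3 242.7] 0.1059 30 [80. 80. 79.]
[ 0.337 -0.108] [ 0.3369 -0.1081] [346.7 286. ] 0.11 13 [197. 198.  95.]
[ 0.325 -0.21 ] [ 0.3254 -0.2093] [383.6 286.1] 0.1092 47 [87. 64. 48.]
[0.314 0.411] [0.3085 0.4284] [154. 317.] nan 0 [181. 184. 168.]
[0.572 0.28 ] [0.5713 0.2792] [197.9 215. ] 0.1455 9 [137. 140. 139.]
[0.489 0.335] [0.488  0.3357] [179.5 246.7] 0.1471 10 [135. 137. 137.]
```

View pics/sc7z.png

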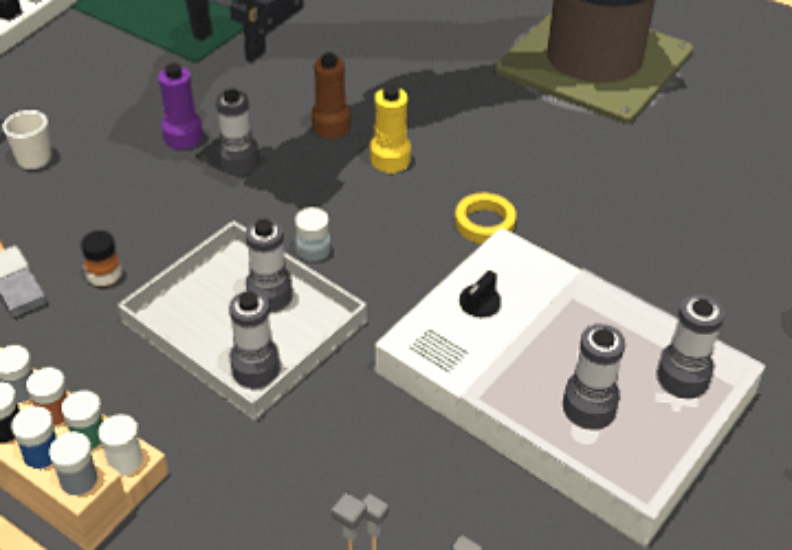

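Call:
arm_command([
  [0.065,0.02,-0.002,0,0],
  [0.065,0.03,0,0,0],
  [0.065,0.03,0,0,0],
  [0.065,0.034,0,0,0],
  [0.065,0,0,0,0],
  [0.03,0,0,0,0],
  [0.03,0,0,0,0],
  [0.03,0,0,0,0],
  [0.03,0,0,0,0],
  [0.03,-0.03,0,0,0],
  [0.03,-0.05,0,0,0],
  [0.03,-0.02,0,0,0],
])

```text
clock: 41.38
tool_pos: [0.4504, -0.2603, 0.1633]
eef_rot: [0.0, 0.706, -0.001, 0.708]
contact_force: [0.1, 0.3, -2.3]
opening: 0.413
```

Call:
arm_command([
  [0.03,0,0.022,0.046,0],
  [0.03,0,0.022,0.046,0],
  [0.03,0,0.023,0.046,0],
  [0.03,0,0.023,0.046,0],
  [0.03,0,0.022,0.047,0],
  [0.03,0,0,0,0],
  [0.03,0,0,0,0],
])

```text
clock: 42.25
tool_pos: [0.6795, -0.1489, 0.1602]
eef_rot: [-0.0, 0.708, -0.001, 0.706]
contact_force: [-0.3, -0.9, -1.5]
opening: 0.412
```

```bash
python3 - <<'E'
from h import *
axes();go(.681,-.148,.069)
E
```

```text
t 42.25 tcp [ 0.6795 -0.1489  0.1602] q [ 0.395  0.914 -0.516  1.384  0.493  0.975  1.338] F [-0.3  -0.86 -1.48] open 0.0363
[[-0.003  0.001  1.   ]
 [-0.001  1.    -0.001]
 [-1.    -0.001 -0.003]]
tcp [ 0.6795 -0.1489  0.1602] shift [0.0912 0.001  0.0018] rows 2
```

Call:
arm_command([
  [0.03,0.04,0,0,0],
  [0.03,0.03,0,0,0],
  [0.03,0.017,0,0,0],
  [0.03,0.004,0,0,0],
  [0.03,0.002,0,0,0],
  [0.03,0,0,0,0],
])

```text
clock: 43.0
tool_pos: [0.6815, -0.1484, 0.0692]
eef_rot: [0.0, 0.706, -0.0, 0.708]
contact_force: [-0.1, -1.2, -1.8]
opening: 0.413
```

Call:
arm_command([
  [0.03,0.001,0,0,0],
  [0.03,0.001,0,0,0],
  [0.03,0,0,0,0],
])

```text
clock: 43.38
tool_pos: [0.6809, -0.1483, 0.0662]
eef_rot: [0.0, 0.707, -0.0, 0.707]
contact_force: [0.6, -0.3, -1.9]
opening: 0.412
```

Call:
arm_command([
  [0.03,0.001,0,0,0],
  [0.03,0,0,0,0],
])

```text
clock: 43.62
tool_pos: [0.6815, -0.1484, 0.066]
eef_rot: [0.0, 0.707, -0.0, 0.708]
contact_force: [0.2, 0.0, 4.6]
opening: 0.411
```

Call:
arm_command([
  [0.03,0.001,0,0,0],
  [0.03,0,0,0,0],
])

```text
clock: 43.88
tool_pos: [0.6818, -0.1486, 0.0659]
eef_rot: [0.0, 0.706, -0.001, 0.708]
contact_force: [-2.3, -0.9, 8.9]
opening: 0.413
```

Call:
arm_command([
  [0.065,0,0,0,0],
  [0.065,0,0,0,0],
  [0.065,0,0,0,0],
  [0.065,-0.03,0,0,0],
  [0.065,-0.06,0,0,0],
  [0.065,-0.06,0,0,0],
  [0.05,0,0.055,-0.034,0],
  [0.05,0,0.055,-0.034,0],
  [0.05,0,0.055,-0.034,0],
  [0.05,0,0.055,-0.034,0],
  [0.05,0,0.055,-0.032,0],
  [0.05,0,0,0,0],
])

```text
clock: 45.38
tool_pos: [0.5154, 0.1246, 0.2149]
eef_rot: [-0.002, 0.707, 0.005, 0.707]
contact_force: [-0.5, -0.3, -0.2]
opening: 0.571
```

Call:
arm_command([
  [0.05,0,0,0,0.15],
  [0.05,0,0,0,0.15],
  [0.05,0,0,0,0.134],
  [0.05,0,0,0,0],
])

```text
clock: 45.88
tool_pos: [0.5186, 0.1176, 0.214]
eef_rot: [0.152, 0.69, -0.153, 0.691]
contact_force: [0.3, -0.3, 0.0]
opening: 0.565
```

```bash
python3 - <<'E'
from h import *
axes();go(.5135,.127,.055); lamps(f='top8')
p2,d=snap('scene','sc8')
cv2.imwrite('pics/sc8z.png',cv2.resize(p2[140:390,150:510,::-1],None,fx=2.2,fy=2.2))
E
```

```text
t 45.875 tcp [0.5186 0.1176 0.214 ] q [-0.066  0.621 -0.396  1.867  0.348  0.721  0.476] F [ 0.3  -0.25  0.02] open 0.0498
[[ 0.     0.421  0.907]
 [-0.001  0.907 -0.421]
 [-1.    -0.001  0.001]]
tcp [0.5186 0.1176 0.214 ] shift [ 0.159   0.0065 -0.0087] rows 3
[ 0.695 -0.028] [ 0.6951 -0.0285] [304.5 165.8] 0.11 9 [130. 131. 130.]
[ 0.681 -0.147] [ 0.6812 -0.1476] [346.2 166. ] 0.1138 8 [132. 133. 131.]
[ 0.607 -0.081] [ 0.6068 -0.0814] [326.2 193.2] 0.1116 8 [140. 141. 140.]
[ 0.452 -0.351] [ 0.4521 -0.3488] [426.9 236. ] 0.1119 19 [134.  84. 159.]
[ 0.337 -0.108] [ 0.3366 -0.1082] [346.8 286.1] 0.1118 13 [200. 199.  96.]
[ 0.325 -0.21 ] [ 0.3253 -0.209 ] [383.5 286.2] 0.1107 28 [120.  87.  64.]
[0.315 0.41 ] [0.3085 0.4284] [154. 317.] nan 0 [187. 190. 173.]
[0.572 0.28 ] [0.5714 0.2792] [197.9 215. ] 0.1511 8 [142. 145. 145.]
[0.489 0.335] [0.4879 0.3356] [179.5 246.7] 0.1471 10 [140. 142. 143.]
```

View pics/sc8z.png

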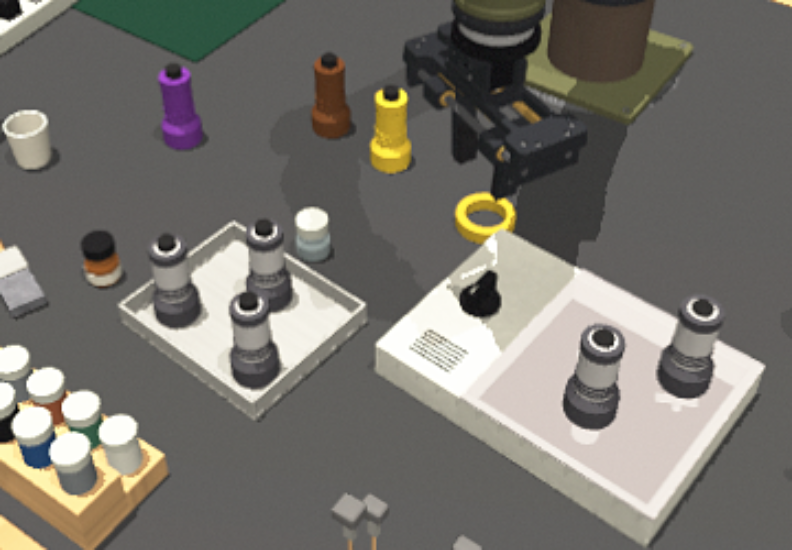

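Call:
arm_command([
  [0.04,0.05,0,0,-0.175],
  [0.04,0.05,0,0,-0.175],
  [0.04,0,0,0,0],
  [0.04,0,0,0,0],
])

```text
clock: 46.48
tool_pos: [0.5191, 0.1188, 0.1154]
eef_rot: [0.031, 0.706, -0.03, 0.707]
contact_force: [0.5, 0.0, -0.1]
opening: 0.453
```

```bash
python3 - <<'E'
from h import *
axes();go(.5135,.127,.053)
E
```

```text
t 46.475 tcp [0.5191 0.1188 0.1154] q [-0.081  0.78  -0.385  1.945  0.559  0.52   0.626] F [ 0.45  0.   -0.12] open 0.0399
[[ 0.002  0.087  0.996]
 [ 0.001  0.996 -0.087]
 [-1.     0.001  0.002]]
tcp [0.5191 0.1188 0.1154] shift [ 0.0624  0.0076 -0.0063] rows 2
```

Call:
arm_command([
  [0.04,0,0.0076,-0.006,0],
  [0.04,0.02,0,0,0],
  [0.04,0,0,0,0],
])

```text
clock: 46.85
tool_pos: [0.5126, 0.1272, 0.0948]
eef_rot: [0.03, 0.706, -0.03, 0.707]
contact_force: [-0.3, -0.5, 0.2]
opening: 0.453
```

```bash
python3 - <<'E'
from h import *
axes();go(.5135,.127,.053)
p2,d=snap('scene','sc9')
cv2.imwrite('pics/sc9z.png',cv2.resize(p2[190:320,290:470,::-1],None,fx=4,fy=4,interpolation=cv2.INTER_CUBIC))
E
```

```text
t 46.85 tcp [0.5126 0.1272 0.0948] q [-0.121  0.809 -0.349  1.968  0.585  0.464  0.584] F [-0.33 -0.49  0.17] open 0.0399
[[ 0.     0.084  0.996]
 [-0.     0.996 -0.084]
 [-1.     0.     0.   ]]
tcp [0.5126 0.1272 0.0948] shift [ 0.0418 -0.0002  0.0009] rows 1
```

View pics/sc9z.png

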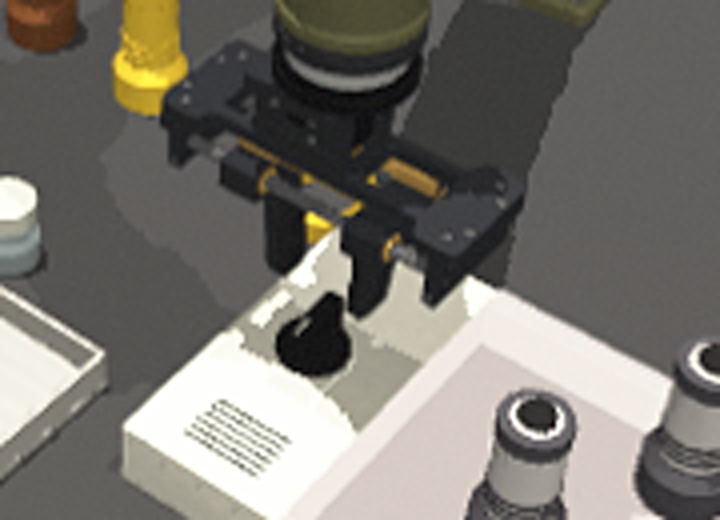

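```bash
python3 - <<'E'
from h import *
def proj(n,X):
    c=r.calibration(n);P=R.from_quat(c['orientation']).as_matrix().T@(np.array(X)-c['eye']);s=P[:2]/P[2];s=s*(1+c['k1']*(s@s));return (c['fx']*s[0]+c['cx'],c['fy']*s[1]+c['cy'])
z=np.load('pics/scene0.npz')['p'];t=np.load('pics/top0.npz')['p']
a=cv2.resize(z[250:290,345:395,::-1],None,fx=8,fy=8,interpolation=cv2.INTER_CUBIC)
b=cv2.resize(t[215:255,235:285,::-1],None,fx=8,fy=8,interpolation=cv2.INTER_CUBIC)
ex=np.array([.996,-.084]);
for im,n,o in((a,'scene',(345,250)),(b,'top',(235,215))):
    for zz,col in((.076,(0,0,255)),(.052,(0,255,0))):
        L=[]
        for sx,sy in((-1,-1),(1,-1),(1,1),(-1,1)):
            xy=np.array([.5135,.127])+ex*.021*sx+np.array([.084,.996])*.006*sy
            u,v=proj(n,[*xy,zz]); L.append(((u-o[0]+.5)*8,(v-o[1]+.5)*8))
        cv2.polylines(im,[np.array(L,np.int32)],True,col,1)
cv2.imwrite('pics/knob.png',np.hstack([a,b]))
E
```

```text
(no output)
```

View pics/knob.png

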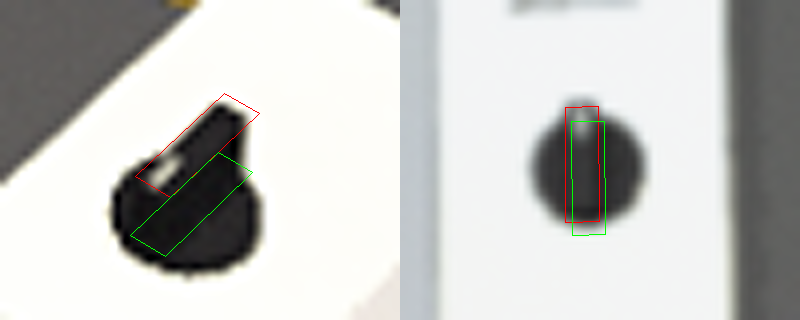

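Call:
arm_command([
  [0.04,0.02,0,0.001,0],
  [0.04,0.015,0,0,0],
  [0.04,0.006,0,0,0],
  [0.04,0,0,0,0],
], force=30)

```text
clock: 47.4
tool_pos: [0.5139, 0.1266, 0.0532]
eef_rot: [0.03, 0.706, -0.03, 0.706]
contact_force: [-1.4, 0.3, 0.3]
opening: 0.455
```

Call:
arm_command([
  [0,0,0,0,0],
  [0,0,0,0,0],
  [0,0,0,0,0],
  [0,0,0,0,0],
])

```text
clock: 47.9
tool_pos: [0.5139, 0.1261, 0.0534]
eef_rot: [0.03, 0.706, -0.03, 0.707]
contact_force: [-0.4, -1.2, 1.9]
opening: 0.132
```

```bash
python3 - <<'E'
from h import *
s,_=axes(); print(s['moment'])
E
```

```text
t 47.9 tcp [0.5139 0.1261 0.0534] q [-0.159  0.878 -0.283  1.979  0.634  0.371  0.543] F [-0.38 -1.19  1.86] open 0.0116
[[ 0.     0.085  0.996]
 [-0.     0.996 -0.085]
 [-1.    -0.     0.   ]]
[-0.13820805  0.09728575  0.01651363]
```

Gripped the bar at 12 mm. Turning clockwise now.

Call:
arm_command([
  [0,0,0,0,0.15],
  [0,0,0,0,0.15],
  [0,0,0,0,0.15],
  [0,0,0,0,0.15],
  [0,0,0,0,0.15],
  [0,0,0,0,0.15],
  [0,0,0,0,0.15],
  [0,0,0,0,0.1],
  [0,0,0,0,0],
])

```text
clock: 49.02
tool_pos: [0.5162, 0.129, 0.0534]
eef_rot: [0.411, 0.576, -0.406, 0.578]
contact_force: [4.2, 4.5, -2.5]
opening: 0.133
```

```bash
python3 - <<'E'
from h import *
s,M=axes(); print(s['moment'],'turned',np.arctan2(M[0,1],M[1,1])-.085)
E
```

```text
t 49.025 tcp [0.5162 0.129  0.0534] q [-0.296  0.869 -0.057  1.983  0.148  0.288 -0.136] F [ 4.23  4.5  -2.55] open 0.0117
[[ 0.005  0.943  0.332]
 [ 0.004  0.332 -0.943]
 [-1.     0.006 -0.002]]
[ 0.72569203 -0.66856939  0.09739896] turned 1.1470537297204486
```

Call:
arm_command([
  [0,0,0,0,0.05],
  [0,0,0,0,0.04],
  [0,0,0,0,0],
  [0,0,0,0,0],
])

```text
clock: 49.52
tool_pos: [0.5164, 0.1291, 0.0534]
eef_rot: [0.436, 0.558, -0.431, 0.559]
contact_force: [4.6, 4.4, -1.2]
opening: 0.134
```

```bash
python3 - <<'E'
from h import *
s,M=axes(); print(s['moment'],'turned',np.arctan2(M[0,1],M[1,1])-.085)
E
```

```text
t 49.525 tcp [0.5164 0.1291 0.0534] q [-0.305  0.869 -0.042  1.983  0.109  0.285 -0.185] F [ 4.64  4.41 -1.22] open 0.0118
[[ 0.005  0.969  0.249]
 [ 0.004  0.249 -0.969]
 [-1.     0.006 -0.002]]
[ 0.72525906 -0.77367176  0.56261884] turned 1.2343330827287786
```

Call:
arm_command([
  [0.07,0,0,0,0],
  [0.07,0,0,0,0],
  [0.07,0,0,0,0],
  [0.07,0,0,0,0],
  [0.07,0,0,0,0],
  [0.07,-0.03,0,0,0],
  [0.07,-0.05,0,0,0],
  [0.07,-0.05,0,0,0],
  [0.07,-0.05,0,0,0],
  [0.07,0,0.04,0.05,0],
  [0.07,0,-0.05,0.05,0],
  [0.07,0,0,0,0],
])

```text
clock: 51.02
tool_pos: [0.5283, 0.0278, 0.2325]
eef_rot: [0.435, 0.556, -0.44, 0.555]
contact_force: [0.3, 0.7, -0.1]
opening: 0.802
```

```bash
python3 - <<'E'
from h import *
axes(); lamps(f='top10')
p2,d=snap('scene','sc10')
cv2.imwrite('pics/sc10z.png',cv2.resize(p2[140:390,150:510,::-1],None,fx=2.2,fy=2.2))
E
```

```text
t 51.025 tcp [0.5283 0.0278 0.2325] q [-0.086  0.572 -0.09   1.86   0.081  0.72   0.013] F [ 0.31  0.65 -0.11] open 0.0706
[[-0.005  0.972  0.234]
 [-0.005  0.234 -0.972]
 [-1.    -0.007  0.004]]
[ 0.695 -0.03 ] [ 0.695  -0.0284] [304.5 165.8] 0.1119 12 [125. 127. 124.]
[ 0.681 -0.147] [ 0.6811 -0.1476] [346.2 166.1] 0.1126 9 [129. 130. 129.]
[ 0.607 -0.081] [ 0.6067 -0.0815] [326.2 193.2] 0.1121 11 [138. 139. 138.]
[ 0.453 -0.35 ] [ 0.4522 -0.3488] [426.9 236. ] 0.1101 20 [131.  82. 156.]
[ 0.337 -0.108] [ 0.3368 -0.108 ] [346.7 286.1] 0.1106 13 [199. 200.  96.]
[ 0.325 -0.21 ] [ 0.3252 -0.2089] [383.5 286.2] 0.1111 28 [119.  85.  63.]
[0.314 0.412] [0.3073 0.4285] [154.  317.5] nan 0 [186. 189. 172.]
[0.573 0.28 ] [0.5712 0.2792] [197.9 215. ] 0.1462 9 [139. 142. 141.]
[0.489 0.336] [0.488  0.3357] [179.5 246.6] 0.1473 10 [137. 140. 140.]
```

View pics/sc10z.png

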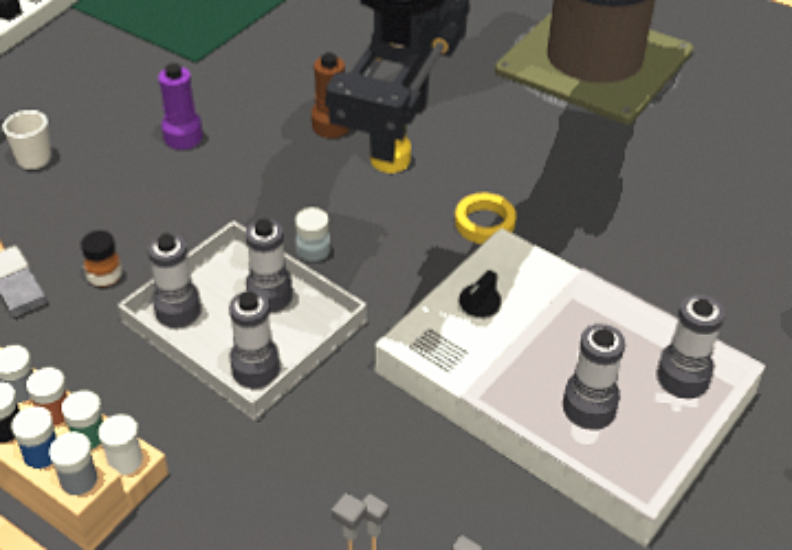

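View pics/top10.png

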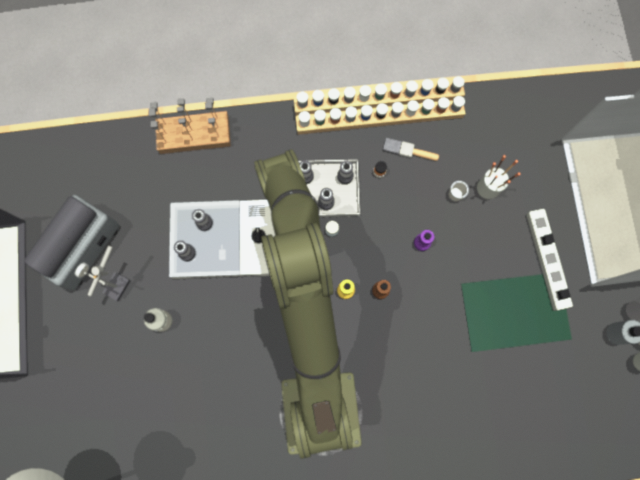

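```bash
python3 - <<'E'
from h import *
print(r.finish_job())
E
```

```text
the job is handed in; nothing more can be done
None
```

The job is done and handed in at about 51 s of the 210 s allowed. All five UV lamps on the bench were clicked and sorted, and the start switch was turned to its stop and let go. I left the purple, yellow and brown look-alikes alone.

- **Sound lamps:** two switches stayed in. One lamp stands over the bust, measured at (0.573, 0.280) against a target of about (0.573, 0.281). The other stands over the aeroplane, measured at (0.489, 0.335) against about (0.4885, 0.336).
- **Worn lamps:** three switches sprang back to about 2 mm. Those lamps stand upright in the repairs tray.
- **Start switch:** I turned it clockwise about 1.2 rad, until the moment rose sharply at the stop, then released it. The last pictures show it back at rest.
- **Bystanders:** the last pictures show the bottles, jars, cup and tape still in place, and no lamp was knocked aside.

**Doubts:**
- The single force readings used to tell sound from worn were noisy, about ±1 N. I settled each lamp on the height of its switch in the pictures. For one worn lamp, at first next to the brown look-alike, the automatic picture check failed, so I judged it from enlarged views and the depth readings.
- One switch was pressed by the fingertips to 47 N at the wrist. That is under the 120 N wrist limit. The 40 N limit is stated for the arm and the gripper's body, which touched nothing.

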